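# Clamp the sanding bobbin that fits the split clamp

### The job

The split clamp on the saw table is there to hold a sanding bobbin while its sleeve is changed. Of the three large bobbins standing on the table, find the one whose diameter fits the clamp's bore, push it along the table, upright, into the open clamp until it sits home in the fixed half, and then swing the hinged half-ring fully shut round it so that the two white marks meet. Leave the other two large bobbins and everything else where they stand, and let go.

Things in the scene. Friction and masses are not known exactly. Their poses are not given: they have to be found in the camera images.
- clamp: split clamp fixed on the table: grey half-ring (saddle) 46 mm high, and a steel hinged half-ring. Vertical bore 79 mm in diameter, outside 107 mm. Origin = on the bore axis at table height; x points from the open mouth into the fixed half (push the bobbin along +x until its axis is at the origin), y to the hinge pin (at y = +64 mm), z up. Stop lug for the ring at y = -50 to -73, x = 0 to 20 mm
- saddle_center (a point): centre of the clamp's bore at table height, where the bobbin's underside centre belongs
- ring_hinge (a point): foot of the vertical hinge pin of the half-ring, at table height (64 mm from the bore's axis)
- ring_grip (a point): top of the upright black grip post on the free end of the half-ring: 16 mm in diameter, free from 54 to 104 mm above the table, 126 mm from the hinge axis; below it the ring's tongue, 22 mm square, top 46 mm up
- ring (a joint): angle of the half-ring in rad: 0 = shut, tongue on the stop lug, white marks in line; grows as it opens (seen from above the ring shuts anticlockwise about the hinge pin); stands at about 1.7 at the start and stays where it is left; end stop at 1.9
- bobbin_small: sanding bobbin standing upright: plain round drum with a brown abrasive sleeve, black rubber end and a small steel nut on top (nut top 78 mm up, sleeve 68 mm high); 66 mm in diameter, about 0.3 kg; origin = centre of its underside, z up along its axis
- bobbin_mid: sanding bobbin standing upright: plain round drum with a brown abrasive sleeve, black rubber end and a small steel nut on top (nut top 78 mm up, sleeve 68 mm high); 76 mm in diameter, about 0.3 kg; origin = centre of its underside, z up along its axis
- bobbin_large: sanding bobbin standing upright: plain round drum with a brown abrasive sleeve, black rubber end and a small steel nut on top (nut top 78 mm up, sleeve 68 mm high); 86 mm in diameter, about 0.3 kg; origin = centre of its underside, z up along its axis
- spare_drum_1: bystander: small sanding drum with a pale shaft end, 50 mm in diameter, 112 mm high, standing; origin = centre of its underside
- spare_drum_2: bystander: small sanding drum with a pale shaft end, 38 mm in diameter, 82 mm high, standing; origin = centre of its underside
- dust_brush: bystander: wooden hand brush, 61 x 154 x 46 mm, lying; origin = centre of its underside, y along it
- cork_block: bystander: brown cork sanding block, 64 x 110 x 36 mm; origin = centre of its underside, y along it
Not all that is in view belongs to the job. Leave any turquoise look-alike of the bobbin_mid alone.

How it is judged:
On the way:
1. the bobbin that fits (76 mm) stands upright in the clamp's fixed half, its axis within 12 mm of the bore's, while the half-ring is still open (over 0.8 rad) (distance between bobbin_mid and saddle_center below 0.012 m and value of joint ring above 0.8 rad and angle between bobbin_mid's own z axis and vertical below 0.06 rad), for 0.2 s.
At the end, for the whole second after the job is handed in: The 76 mm bobbin stands upright (within 0.05 rad) and at rest on the table in the clamp, its axis within 5 mm of the bore's, the half-ring is shut to within 0.06 rad of its mark, and the other two large bobbins, the two small drums, the brush and the cork block are within 30 mm of where they stood (distance between bobbin_mid and saddle_center below 0.005 m and angle between bobbin_mid's own z axis and vertical below 0.05 rad and value of joint ring below 0.06 rad and linear speed of bobbin_mid below 0.01 m/s and distance of each of bobbin_small, bobbin_large, spare_drum_1, spare_drum_2, dust_brush, cork_block from where it was at the start of the episode below 0.03 m); the robot touches nothing.
It fails at once if the bobbin that fits is lifted more than 20 mm off the table or tipped over 0.35 rad (height (world z) of bobbin_mid above 0.02 m or angle between bobbin_mid's own z axis and vertical above 0.35 rad).
It fails at once if one of the other bobbins, the small drums, the brush or the cork block is shifted by more than 30 mm (distance of any of bobbin_small, bobbin_large, spare_drum_1, spare_drum_2, dust_brush, cork_block from where it was at the start of the episode above 0.03 m).
It also fails if it takes over 64 s, if anything falls off the work surface, if the arm or the gripper's body presses on something with over 40 N, if the wrist force passes 120 N, or if a joint passes its speed limit or range.

### The arm

A 6-joint arm with a two-finger parallel gripper is mounted at the origin on a cart in front of the work surface, level with it; the furniture and walls round the work are solid. World frame = base frame: x ahead of the robot, y to its left, z up, the work surface at z = 0. Lengths are in m, angles in rad, forces in N, time in s.
With the tool pointing down it reaches from about 0.35 to 0.775 m from the base axis. Payload 5.5 kg.
Tool frame: the origin (TCP) lies between the finger pads; the fingertips stand env.nose_length ahead of it and the grasp point (between the pads) lies 8 mm behind it (env.nose_length is the distance from the TCP to the fingertips, in m); z points along the fingers, y is the direction in which the jaws open and shut (so a half turn about z gives the same grasp; the last joint's range is limited). The gripper opens to 85 mm and grips with 20 to 120 N. Pads are 22 mm wide; open, the fingers measure 114 mm over their backs; the gripper's body (76 mm by 85 mm) begins 54 mm behind the grasp point. The pads swing forward as they close: fully open they stand 13 mm farther back than shut.
Start: joints at [1.084, 0.313, 0.046, 1.304, 0, 1.431], TCP at [0.195, 0.541, 0.242] pointing down, gripper open.
Joint ranges: [-2.76, 2.76], [-0.86, 1.69], [-1.03, 1.26], [-2.2, 2.34], [-1.47, 1.5], [-3.14, 3.14]. Speed limits (rad/s): [2.57, 2.57, 3.14, 3.14, 3.14, 3.14].

### API

Orientations are given as a unit quaternion [w, x, y, z].
In Python, from workcell import env gives the robot as it stands. The module is installed in compiled form; this text tells all that it offers.
- The arm moves only by the shell command python3 -m creep 'ROWS' [FORCE]. ROWS is a JSON object of lists of equal length, an entry for each row: "hand": the finger opening in mm, from 0 to 85.4; "delta_pos": the shift along the tool's x, y, z scaled (see below), a list of three; "turn": the turn about the tool's z scaled (see below). In form: {"hand": [hand, ...], "delta_pos": [[dx, dy, dz], ...], "turn": [turn, ...]}. A call has exactly 5 rows; each row shifts and turns the commanded pose from where the row before left it, along the tool's axes as they then stand; what a row does not reach is not made up. The controller multiplies each number of a shift by 0.8 m and each number of a turn by 5 degrees. A row lasts 1/12 s, in which the tool goes at most 41.7 mm and 7.16 degrees, less where a joint would pass 70% of its speed; a pose out of reach is approached as far as the arm can. A call with a number of a shift or a turn outside -1 to 1 is refused whole. A call with a gripper value outside its range is refused whole. The fingers move at their own pace and stop on an object; FORCE is the grip in N (left out, the last holds). Time passes only in rows, so rows that do not move let the fingers close, or fill a call up. It gives the time, the measured TCP pose, the force and the opening at its end, in the units of the state.
- env.get_state(): the state, without advancing time (a new reading comes with each control period).
- env.read_camera(name): name is "side" or "top" or "wrist"; returns a dict with "pixels" (480x640x3 uint8, red, green, blue), "depth" (480x640 float32, m along the optical axis (not along the pixel's ray), 0 where there is no reading), "fx", "fy", "cx", "cy" (pixels), "origin" and "orientation" of the camera in the world. Camera axes: x right, y down, z forward; pixel columns grow to the right and rows downward; lengths in m; the calibration is good to about 2 mm. A picture is of the moment at which its call begins.
- env.hand_in(): hands the job in, once; it reports no verdict.
Trained networks look in the newest picture that a camera, given by its name, has taken for a name from the list of things; names that differ only in an ending like _2 or _b are one class to them, and where a whole thing is asked for, a point or a joint stands for the part that bears it (a point fixed in the world has none). Each returns a list of dicts, best first, with "score" (0 to 1); they miss things now and then, are a little off and sometimes report something else, mostly with a low value. They report only what shows in the picture. A call takes as long as a camera call. They do not tell look-alikes from the thing itself.
- env.find_in(camera, target): "location" ([row, column] in pixels, amid what is visible of it).
- env.pinpoint(camera, target): "location" ([row, column] in pixels: a listed point, or the origin of a listed thing).
The state is a dict: "clock": time; "joint_pos": joint angles; "qvel": joint speeds; "tau": joint torques, N m; "tcp_pos": TCP position; "orientation": TCP orientation; "wrist_force": force on the tool from outside, world axes, zero at the start; "ft_torque": the same for the moment, N m; "finger_gap": finger opening in m.
Only numpy, scipy, OpenCV 4.12 (cv2) and the standard library are available. Lean on these libraries where they do the work, as an engineer would, in place of code of your own. Each camera call takes 0.05 s, during which the arm holds its last target.

## Working session

There is one attempt and no reset: what is moved stays moved. The work goes in short steps, Python scripts to look and compute and a shell command to move; the robot and the scene stay as the last step left them, time stands still between calls to the robot, and variables do not carry over. Pictures are saved under pics/ and viewed, and the job is handed in when it is done.

```bash
mkdir -p pics; cat > h.py <<'E'
import numpy as np, cv2
from scipy.spatial.transform import Rotation as R
from workcell import env
def q2R(q): return R.from_quat([q[1],q[2],q[3],q[0]]).as_matrix()
def save(c,n): cv2.imwrite('pics/'+n,cv2.cvtColor(c['pixels'],cv2.COLOR_RGB2BGR))
def ray(c,rc):
    d=np.array([(rc[1]-c['cx'])/c['fx'],(rc[0]-c['cy'])/c['fy'],1.0]); return np.array(c['origin']),q2R(c['orientation'])@d
def at_z(c,rc,z):
    o,d=ray(c,rc); return o+d*(z-o[2])/d[2]
def cloud(c):
    v,u=np.mgrid[0:480,0:640]; Z=c['depth']; P=np.stack([(u-c['cx'])/c['fx']*Z,(v-c['cy'])/c['fy']*Z,Z],-1)
    return P@q2R(c['orientation']).T+np.array(c['origin'])
E
python3 - <<'E'
from h import *
s=env.get_state(); print(s['clock'],s['tcp_pos'],s['orientation'],env.nose_length,s['finger_gap'])
for n in ['top','side']:
    c=env.read_camera(n); save(c,n+'0.png'); np.save(n+'0.npy',c,allow_pickle=True)
    print(n,c['origin'],c['orientation'],c['fx'])
    for t in ['saddle_center','ring_hinge','ring_grip','bobbin_small','bobbin_mid','bobbin_large','spare_drum_1','dust_brush','cork_block']:
        z=0.104 if t=='ring_grip' else 0
        for r in env.pinpoint(n,t)[:4]: print(t,round(r['score'],2),np.round(r['location']),np.round(at_z(c,r['location'],z)[:2],3))
print(env.get_state()['clock'])
E
```

```text
0.0 [0.19521754 0.54032843 0.24140242] [-2.79170498e-04  1.72556602e-01  9.84999184e-01 -8.65593013e-04] 0.011 0.08525496984580302
top [ 0.57125802 -0.02915271  1.02091107] [ 0.02459139 -0.70285569  0.71069097 -0.0175353 ] 438.73859656923395
ring_hinge 0.63 [307. 233.] [0.48  0.165]
ring_hinge 0.31 [219. 255.] [0.682 0.113]
ring_grip 0.73 [320. 284.] [0.46 0.04]
bobbin_small 0.94 [218. 312.] [ 0.683 -0.02 ]
bobbin_mid 0.92 [252. 354.] [ 0.602 -0.116]
bobbin_mid 0.59 [216. 259.] [0.69  0.105]
bobbin_large 0.67 [308. 322.] [ 0.473 -0.041]
spare_drum_1 0.7 [219. 396.] [ 0.68  -0.215]
spare_drum_1 0.69 [202. 419.] [ 0.717 -0.27 ]
dust_brush 0.71 [186. 378.] [ 0.758 -0.176]
cork_block 0.73 [212. 204.] [0.701 0.234]
side [ 0.33433474 -0.78675492  0.69831273] [-0.44204578  0.88030447 -0.15785023  0.06886853] 474.550973591861
saddle_center 0.69 [225. 274.] [0.545 0.176]
ring_hinge 0.94 [233. 250.] [0.479 0.164]
ring_hinge 0.43 [255. 358.] [ 0.695 -0.011]
ring_hinge 0.2 [228. 276.] [0.545 0.159]
ring_grip 0.93 [227. 246.] [0.454 0.046]
ring_grip 0.37 [227. 279.] [0.522 0.021]
bobbin_small 0.58 [255. 357.] [ 0.693 -0.01 ]
bobbin_mid 0.88 [226. 336.] [0.69  0.115]
bobbin_mid 0.59 [294. 340.] [ 0.607 -0.116]
bobbin_large 0.92 [289. 268.] [ 0.47  -0.047]
bobbin_large 0.29 [292. 423.] [ 0.774 -0.172]
bobbin_large 0.22 [228. 247.] [0.477 0.187]
spare_drum_1 0.89 [333. 423.] [ 0.716 -0.271]
spare_drum_1 0.67 [313. 390.] [ 0.68  -0.202]
spare_drum_1 0.3 [254. 359.] [ 0.698 -0.007]
dust_brush 0.67 [294. 423.] [ 0.769 -0.179]
cork_block 0.64 [204. 324.] [0.696 0.219]
1.0
```

View pics/top0.png

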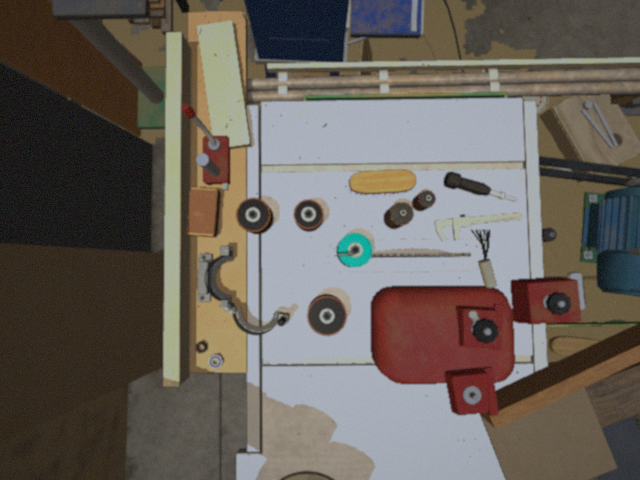

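View pics/side0.png

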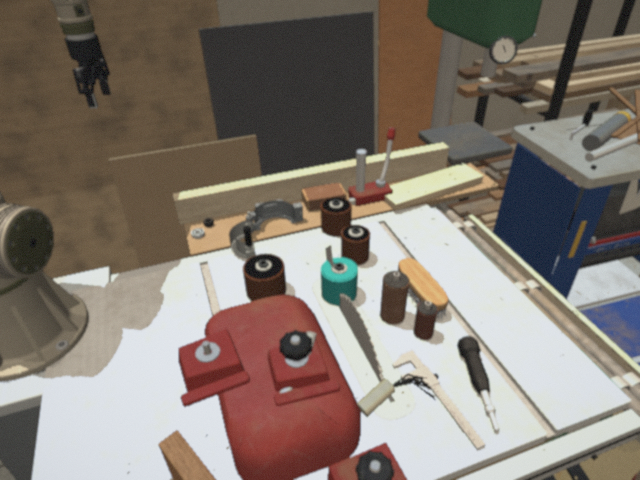

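```bash
python3 - <<'E'
from h import *
c=np.load('top0.npy',allow_pickle=True).item(); P=cloud(c)
im=cv2.cvtColor(c['pixels'],cv2.COLOR_RGB2BGR)
a=cv2.resize(im[180:360,180:380],None,fx=4,fy=4,interpolation=cv2.INTER_CUBIC); cv2.imwrite('pics/crop0.png',a[:600*1,:800] if 0 else cv2.resize(a,(660,594)))
for n in ['top','side']:
  c=np.load(n+'0.npy',allow_pickle=True).item(); P=cloud(c)
  print(n,'table z', np.median(P[...,2][(abs(P[...,0]-.6)<.03)&(abs(P[...,1]+.02)<.02)]))
  for nm,x,y in [('A',.69,.11),('B',.685,-.01),('C',.472,-.043),('turq',.604,-.116)]:
    m=(np.hypot(P[...,0]-x,P[...,1]-y)<.055)&(P[...,2]>.058)&(P[...,2]<.085)
    q=P[m][:,:2].astype(np.float32); 
    m2=(np.hypot(P[...,0]-x,P[...,1]-y)<.06)&(P[...,2]>.015)&(P[...,2]<.055)
    w=P[m2][:,:2]
    (cx,cy),r=cv2.minEnclosingCircle(q)
    A=np.c_[2*w,np.ones(len(w))]; s=np.linalg.lstsq(A,(w**2).sum(1),rcond=None)[0]
    print(nm,len(q),np.round([cx,cy,2*r],4),'side fit',len(w),np.round([s[0],s[1],2*np.sqrt(s[2]+s[0]**2+s[1]**2)],4), 'area diam',2*np.sqrt(len(q)/np.pi)*(np.median(c['depth'][m])/c['fx']))
E
```

```text
top table z 1.020911066159481
A 941 [0.6866 0.1099 0.0763] side fit 79 [0.6869 0.11   0.0755] area diam 0.07553903860627231
B 705 [ 0.6863 -0.0107  0.0662] side fit 38 [ 0.6868 -0.0109  0.0659] area diam 0.06530020632221645
C 1250 [ 0.4662 -0.0485  0.086 ] side fit 31 [ 0.4662 -0.0485  0.0856] area diam 0.0857376866449498
turq 945 [ 0.6075 -0.1081  0.0816] side fit 44 [ 0.6105 -0.1201  0.0915] area diam 0.07516555290010304
side table z 0.002113995119421508
A 545 [0.6836 0.1068 0.083 ] side fit 382 [0.6845 0.1074 0.0735] area diam 0.06299527796932522
B 520 [ 0.6846 -0.0135  0.0692] side fit 385 [ 0.6843 -0.0138  0.0633] area diam 0.05660559627870634
C 1069 [ 0.4627 -0.0502  0.0905] side fit 550 [ 0.4643 -0.0501  0.0848] area diam 0.0745198559823317
turq 886 [ 0.6036 -0.1104  0.0862] side fit 522 [ 0.6008 -0.1282  0.0567] area diam 0.06709433177386716
```

View pics/crop0.png

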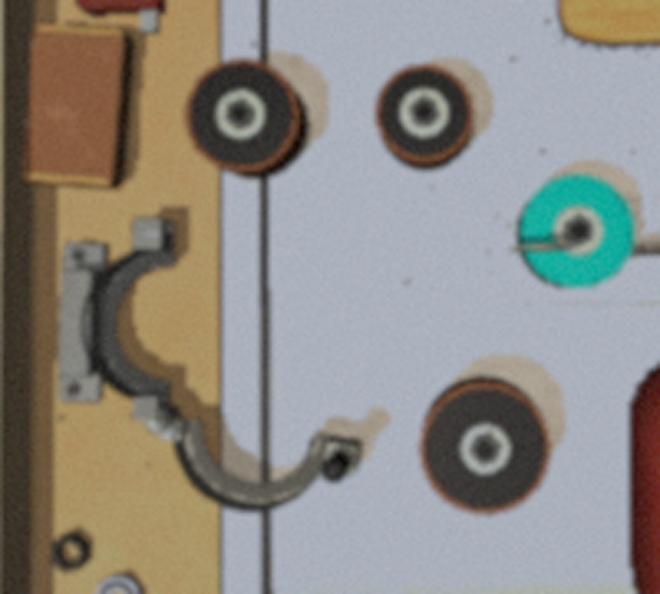

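```bash
python3 - <<'E'
from h import *
from scipy.optimize import least_squares
for n in ['top','side']:
  c=np.load(n+'0.npy',allow_pickle=True).item(); P=cloud(c)
  m=(abs(P[...,0]-.545)<.085)&(abs(P[...,1]-.185)<.085)&(P[...,2]>.02)&(P[...,2]<.12)
  print(n,np.histogram(P[m][:,2],bins=np.arange(.02,.125,.005))[0])
  t=m&(P[...,2]>.038)&(P[...,2]<.054)&(P[...,1]>.17)&(abs(P[...,0]-.545)<.056)
  q=P[t][:,:2]
  # annulus fit: minimise distance outside [39.5,53.5]
  def f(p):
    d=np.hypot(q[:,0]-p[0],q[:,1]-p[1]); return np.r_[np.maximum(0,.0395-d),np.maximum(0,d-.0535)]
  best=min(((least_squares(f,[x0,y0],loss='soft_l1',f_scale=.001)) for x0 in [.535,.545,.555] for y0 in [.16,.17,.18]),key=lambda r:r.cost)
  print(len(q),best.x,best.cost)
  for lo,hi in [(.05,.075),(.075,.11)]:
    k=m&(P[...,2]>lo)&(P[...,2]<hi); print(lo,k.sum(),P[k].mean(0) if k.any() else '')
  k=(np.hypot(P[...,0]-.46,P[...,1]-.045)<.03)&(P[...,2]>.07)&(P[...,2]<.12); print('grip',k.sum(),P[k].mean(0),P[k][:,2].max())
  if n=='top':
    # height map crop
    H=np.clip(P[180:340,180:310,2]*1000,0,120); cv2.imwrite('pics/h0.png',cv2.resize(cv2.applyColorMap((H*2).astype(np.uint8),cv2.COLORMAP_JET),None,fx=4,fy=4,interpolation=cv2.INTER_NEAREST)[:600])
    k=(P[...,1]>.27)&(P[...,1]<.36)&(P[...,0]>.4)&(P[...,0]<.8)
    print('fence',np.percentile(P[k][:,2],[50,95]))
    for y in np.arange(.2,.34,.01):
      k=(abs(P[...,1]-y)<.004)&(abs(P[...,0]-.545)<.03); print(round(y,2),np.round(np.median(P[k][:,2]),3) if k.any() else '',end='; ')
E
```

```text
top [100 104 281 211 120 165  70  65  44  69  78   6   0   0   0   0   0   0
   0   0]
199 [0.53180829 0.22654151] 0.0016323187223293181
0.05 326 [0.54013706 0.26195795 0.0627312 ]
0.075 6 [0.5662794  0.26892263 0.07557672]
grip 59 [0.45812496 0.0465744  0.10012726] 0.10744081250528592
fence [0.0727754  0.07564778]
0.2 -0.0; 0.21 0.001; 0.22 0.028; 0.23 0.034; 0.24 0.034; 0.25 0.0; 0.26 -0.001; 0.27 0.044; 0.28 0.072; 0.29 0.073; 0.3 0.073; 0.31 ; 0.32 ; 0.33 ; 0.34 ; side [178 184 204 222 207 192 123  92 108  96 104  32   0   0   0   0   0   0
   0   0]
338 [0.54350383 0.23185037] 0.0023406552379660584
0.05 523 [0.54165416 0.26027673 0.06215477]
0.075 32 [0.53467825 0.26727313 0.07614749]
grip 121 [0.45427469 0.04137615 0.09073229] 0.10773883948005769
```

View pics/h0.png

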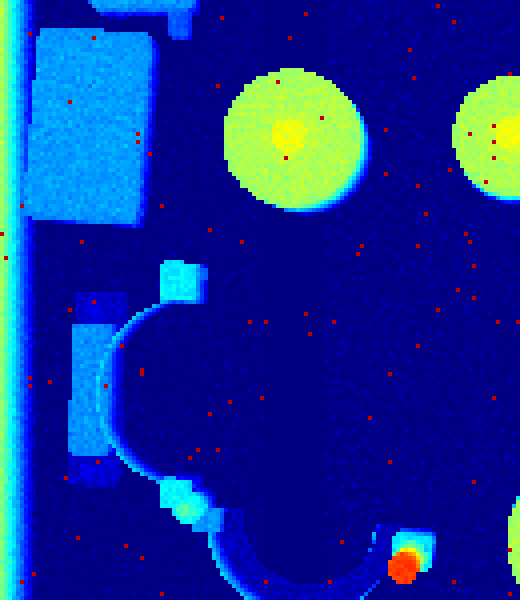

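```bash
python3 - <<'E'
from h import *
c=np.load('top0.npy',allow_pickle=True).item(); P=cloud(c)
for name,(r,cc) in dict(lug=(250.5,225.7),blk=(303.7,225),pin=(307.5,226.7),rimL=(275,205)).items():
  k=P[int(r)-2:int(r)+3,int(cc)-2:int(cc)+3].reshape(-1,3); print(name,np.round(np.median(k,0),4))
np.set_printoptions(linewidth=250)
print((P[245:312:3,200:240,2]*1000).astype(int))
im=cv2.cvtColor(c['pixels'],cv2.COLOR_RGB2BGR)[235:345,190:300]
cv2.imwrite('pics/cl.png',cv2.resize(im,(600,600),interpolation=cv2.INTER_CUBIC))
c=np.load('side0.npy',allow_pickle=True).item()
im=cv2.cvtColor(c['pixels'],cv2.COLOR_RGB2BGR)[185:275,210:330]
cv2.imwrite('pics/cls.png',cv2.resize(im,(800,600),interpolation=cv2.INTER_CUBIC))
E
```

```text
lug [0.6093 0.1738 0.0457]
blk [0.492  0.174  0.0473]
pin [0.4841 0.1694 0.0523]
rimL [0.5541 0.2218 0.0335]
[[  -1    0    2    0    1    0    0    0   -3   -2    0   -1    1    0   -1    0   -1   -3    0    3    0   44   42   45   45   42    0    0    0   -1    0   -5    0   -2    2   -5    0   -5    0    0]
 [   1    2    2    0   -1    1    1    0   -2   -1    1    0    0   -2    2   -3    0    0   -3   -1   46   43   44   43   43   49   45   45   43   37   29   27   -1    4   -2    0   -1    1    4   -3]
 [  -3   -1    0    0   -1   -2    2   -1    2   -1   -3    0   -3    1    1    0    0   -3   -2    4   48   46   45   49   45   48   44   47   46   33   22   10   -1    0   -1   -1   -1    0   -4    0]
 [   9    6    9   10    5    9    8    7    6    7    6    6    1    0   -5    3   -1    2    0   -2   44   47   45   46   49   48   47   49   43   32   23   12   -1   -5   -1    2    0    0    0   -4]
 [   8   14   12   15   13   10    8    6    7   13    8    8    0    1    0    0   38   31   22   17    0    2    3   -2   -3   -2    0    0    1    1    1    1   -2   -2    0   
[... 2978 characters left out ...]
  44   48   45   46   46   43   11   19   14   12    8    0    2   -2    1   -1   -2   -3]
 [  -2    2   -1    1   -3    1    1   -1   -1    0    2    2   -1    0    0    0   -1   -1   -2   -1   45   43   48   45   47   51   48   52   48   48   43   36   24   10    0   -3    3   -2    0   -1]
 [   1   -5    0    1    1   -1   -3   -2    1    0    0   -2    2    0    2   -3   -2    3   -3    0    0   -2    1   45   51   59   58   54   55   50   45   36   36   36   34   26    5    3    8    5]
 [  -2   -2   -2    0    0    0    0   -3    0   -2   -3   -3    0    0   -1   -2    0    0    1    0    0    2   -1   -2    0    0    2   -2   35   34   34   34   39   34   32   21    7    8    5    3]]
```

View pics/cl.png

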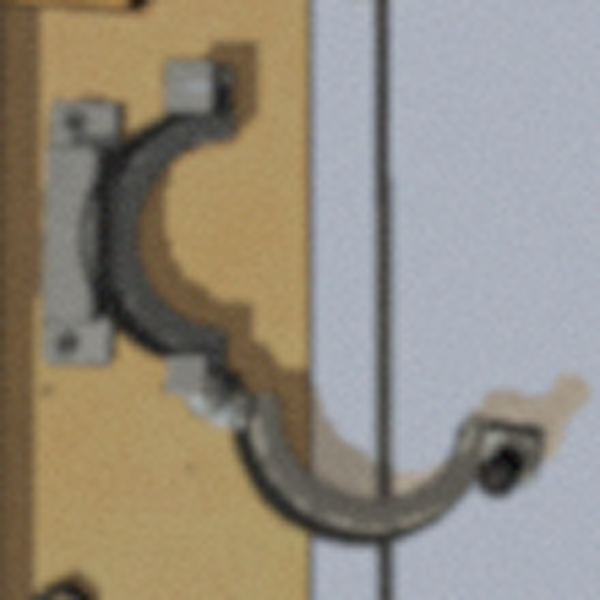

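View pics/cls.png

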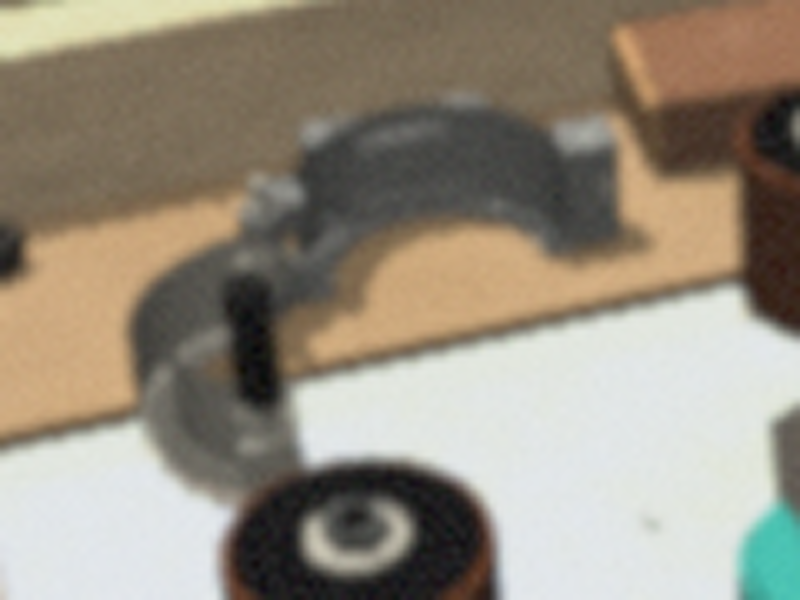

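```bash
python3 - <<'E'
from h import *
np.set_printoptions(linewidth=200,suppress=True)
c=np.load('top0.npy',allow_pickle=True).item(); P=cloud(c)
print(np.round(np.median(P[268:282,198:214],axis=0)*1000,1))
print(np.round(P[262,198:220]*1000,1))
# radius fit of inner surface pts by height band
for n in ['top','side']:
  c=np.load(n+'0.npy',allow_pickle=True).item(); P=cloud(c)
  for lo,hi in [(.005,.012),(.012,.02),(.02,.028),(.036,.05)]:
    m=(P[...,2]>lo)&(P[...,2]<hi)&(P[...,1]>.178)&(np.hypot(P[...,0]-.546,P[...,1]-.17)<.056)&(np.hypot(P[...,0]-.546,P[...,1]-.17)>.03)&(abs(P[...,0]-.546)<.045)
    w=P[m][:,:2]
    if len(w)<8: continue
    A=np.c_[2*w,np.ones(len(w))]; s=np.linalg.lstsq(A,(w**2).sum(1),rcond=None)[0]
    print(n,lo,len(w),np.round([s[0],s[1],np.sqrt(s[2]+s[0]**2+s[1]**2)],4))
E
```

```text
[[555.4 237.5  34.4]
 [555.3 235.6  33.1]
 [555.3 233.   34.3]
 [555.3 230.5  35.3]
 [555.2 228.7  33.4]
 [555.2 226.4  33.3]
 [555.3 222.8  38.8]
 [555.1 221.6  34.9]
 [557.4 219.6  33.9]
 [555.  218.2  30.3]
 [554.9 218.4  20.6]
 [554.7 218.2  12. ]
 [554.6 216.8   8.1]
 [554.5 216.3   0.8]
 [554.4 214.2  -0.2]
 [554.4 211.9  -0.4]]
[[583.4 237.   36.6]
 [583.4 235.4  34.2]
 [583.3 232.6  36.4]
 [583.3 229.8  38.3]
 [583.3 228.9  33.4]
 [583.2 225.6  37.2]
 [583.3 224.7  32. ]
 [583.2 221.8  34.5]
 [583.2 219.7  33.7]
 [583.2 217.8  32.4]
 [583.3 217.8  23.4]
 [583.4 217.4  15.5]
 [583.1 209.7  37.9]
 [583.1 209.1  30.8]
 [583.2 209.1  21.5]
 [583.3 208.4  14.6]
 [583.4 209.7  -0.6]
 [583.4 207.    0.8]
 [583.4 205.2  -1.2]
 [583.3 201.9   2.7]
 [583.3 200.2  -0.1]
 [583.3 197.3   2.5]]
top 0.005 43 [0.5475 0.1598 0.0595]
top 0.012 36 [0.5482 0.1625 0.0579]
top 0.02 33 [0.5477 0.1636 0.057 ]
top 0.036 44 [0.5476 0.1705 0.0523]
side 0.005 79 [0.547  0.1629 0.0557]
side 0.012 84 [0.5461 0.1652 0.0545]
side 0.02 88 [0.5472 0.1639 0.0553]
side 0.036 125 [0.5465 0.1714 0.0499]
```

```bash
python3 - <<'E'
from h import *
np.set_printoptions(linewidth=200,suppress=True)
cx,cy=.547,.1695
for n in ['top','side']:
  c=np.load(n+'0.npy',allow_pickle=True).item(); P=cloud(c)
  r=np.hypot(P[...,0]-cx,P[...,1]-cy); m=(P[...,1]>cy+.008)&(r<.06)
  print(n,'r bins 34..60 step2; rows z bins 0-48 step 6')
  print(np.histogram2d(P[m][:,2],r[m],bins=[np.arange(-.006,.055,.006),np.arange(.034,.061,.002)])[0].astype(int))
  im=cv2.cvtColor(c['pixels'],cv2.COLOR_RGB2BGR)
  ov=im.copy(); z=P[...,2]; ov[(z>.004)&(z<.014)]=(0,255,0); ov[(z>=.014)&(z<.03)]=(255,0,0); ov[(z>=.03)&(z<.056)]=(0,0,255)
  o=np.hstack([im,ov]); 
  a,b,e,f=(235,345,190,300) if n=='top' else (185,275,210,330)
  cv2.imwrite(f'pics/ov_{n}.png',np.hstack([cv2.resize(im[a:b,e:f],(400,400)),cv2.resize(ov[a:b,e:f],(400,400),interpolation=cv2.INTER_NEAREST)]))
E
```

```text
top r bins 34..60 step2; rows z bins 0-48 step 6
[[22 19 17 20 24 20 20 21 15  6  1  0  0]
 [11 20 19 19 25 27 31 20 21 24  3  0  1]
 [ 0  0  0  0  0  0  6 16  8 16  0  0  0]
 [ 0  0  0  0  0  0  0  6  5 18  2  0  1]
 [ 0  0  0  0  0  0  0  8  5 22  0  0  2]
 [ 0  0  0  0  0  0  0  6  5 21  2  0  4]
 [ 0  0  0  0  0  0  0  3 15 34  4 20 26]
 [ 0  0  0  0  0  0  1  2  1 30  7  2  2]
 [ 0  0  0  0  0  0  0  3  2 13  6  5  5]
 [ 0  0  0  0  0  0  0  0  1  2  2  3  2]]
side r bins 34..60 step2; rows z bins 0-48 step 6
[[ 2  3  2  4  2  0  3  3  2  0  0  0  0]
 [12 17 18 22  9 22 29 24 17 19  2  0  0]
 [ 0  0  0  1  2  5  9 23 21 21  1  1  0]
 [ 0  0  0  0  0  3  7 19 21 20 10  0  1]
 [ 0  0  0  0  2  2  5 11 25 24  3  1  0]
 [ 0  0  0  0  0  2  7 19 26 18  3  0  1]
 [ 0  0  0  0  0  3  7 15 30 26  6  1  0]
 [ 0  0  0  0  0  0  4 13 24 33  7  0  0]
 [ 0  0  0  0  0  0  2 13 23 18  3  2  0]
 [ 0  0  0  0  0  0  0  1  2  1  1  2  1]]
```

View pics/ov_top.png

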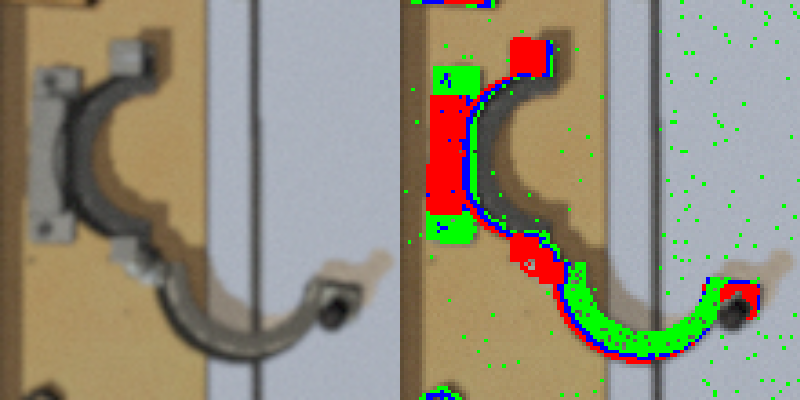

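View pics/ov_side.png

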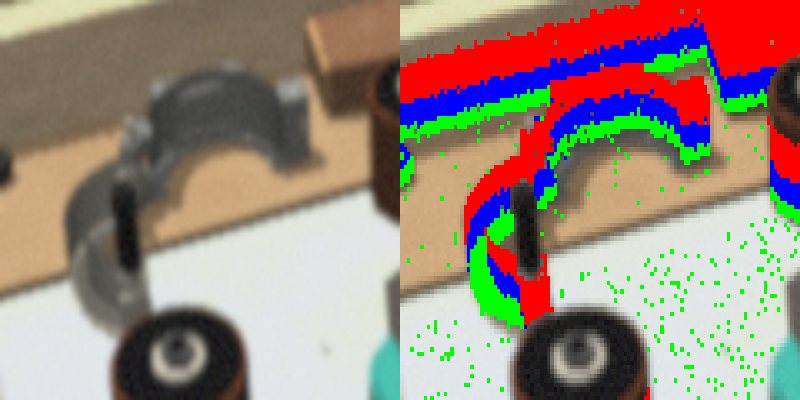

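```bash
python3 - <<'E'
from h import *
from scipy.optimize import least_squares
for n in ['top','side']:
  c=np.load(n+'0.npy',allow_pickle=True).item(); P=cloud(c)
  r=np.hypot(P[...,0]-.547,P[...,1]-.1675)
  m=(P[...,1]>.178)&(r>.044)&(r<.058)&(P[...,2]>.012)&(P[...,2]<.05)&(abs(P[...,0]-.547)<.05)
  q=P[m]
  f=lambda p:np.hypot(q[:,0]-p[0],q[:,1]-p[1])-.0535
  s=least_squares(f,[.547,.168],loss='soft_l1',f_scale=.0015); print(n,len(q),s.x,np.std(f(s.x)))
  if n=='top':
    # inner dark edge on z=0
    g=c['pixels'].astype(float).sum(2); cen=s.x
    Rm=q2R(c['orientation']); pts=[]
    for a in np.radians(np.arange(15,166,5)):
      rr=np.arange(.025,.053,.0005); W=np.c_[cen[0]+rr*np.cos(a),cen[1]+rr*np.sin(a),0*rr]
      C=(W-c['origin'])@Rm; u=C[:,0]/C[:,2]*c['fx']+c['cx']; v=C[:,1]/C[:,2]*c['fy']+c['cy']
      I=cv2.remap(g.astype(np.float32),u.astype(np.float32)[None],v.astype(np.float32)[None],1)[0]
      k=np.where(I<230)[0]; 
      if len(k): pts.append([np.degrees(a),rr[k[0]]*1000, I.min()])
    print(np.round(pts))
E
```

```text
top 207 [0.54799861 0.16821982] 0.0015106624187457406
[[ 15.  44. 203.]
 [ 20.  44. 189.]
 [ 25.  41. 165.]
 [ 30.  41. 159.]
 [ 35.  42. 149.]
 [ 40.  41. 151.]
 [ 45.  39. 156.]
 [ 50.  38. 183.]
 [ 55.  38. 172.]
 [ 60.  38. 156.]
 [ 65.  37. 161.]
 [ 70.  38. 163.]
 [ 75.  38. 150.]
 [ 80.  38. 134.]
 [ 85.  38. 125.]
 [ 90.  38. 117.]
 [ 95.  38. 126.]
 [100.  39. 136.]
 [105.  39. 156.]
 [110.  39. 165.]
 [115.  39. 190.]
 [120.  40. 182.]
 [125.  39. 202.]
 [130.  40. 202.]
 [135.  40. 196.]
 [140.  40. 193.]
 [145.  40. 195.]
 [150.  40. 196.]
 [155.  40. 198.]
 [160.  40. 194.]
 [165.  40. 175.]]
side 439 [0.54630377 0.16663555] 0.0021215547589322524
```

```bash
python3 - <<'E'
from h import *
a=np.array([.195,.54]);b=np.array([.6855,.1087]);L=np.linalg.norm(b-a);u=(b-a)/L
for n in ['top','side']:
  c=np.load(n+'0.npy',allow_pickle=True).item(); P=cloud(c); v=c['depth']>0
  d=P[...,:2]-a; t=d@u; s=abs(d@np.array([-u[1],u[0]]))
  for k in range(0,8):
    m=v&(t>k*L/8)&(t<(k+1)*L/8+.03)&(s<.1); z=P[...,2][m]
    print(n,k,m.sum(),np.round(np.percentile(z,[50,99]),3) if m.any() else '')
E
python3 -m creep '{"hand":[85,85,85,85,85],"delta_pos":[[0,0,0],[0,0,0],[0,0,0],[0,0,0],[0,0,0]],"turn":[-0.8,-0.8,-0.8,-0.8,-0.77]}' 40
```

```text
top 0 0 
top 1 0 
top 2 73 [0.073 0.077]
top 3 1467 [0.071 0.076]
top 4 3308 [0.015 0.076]
top 5 4530 [0.007 0.076]
top 6 4474 [0.    0.073]
top 7 4206 [0.001 0.076]
side 0 2638 [0.395 0.491]
side 1 0 
side 2 25 [0.075 0.077]
side 3 1139 [0.05  0.077]
side 4 2165 [0.039 0.077]
side 5 2753 [0.032 0.077]
side 6 2677 [0.004 0.075]
side 7 2254 [0.01  0.078]
clock: 1.42
tcp_pos: [0.1955, 0.5408, 0.2423]
orientation: [0.0, -0.002, 1.0, 0.0]
wrist_force: [-0.1, 0.5, -0.0]
finger_gap: 0.0849
```

Path is clear. Move over the bobbin.

```bash
python3 -m creep '{"hand":[85,85,85,85,85],"delta_pos":[[-0.0245,-0.0216,0],[-0.0245,-0.0216,0],[-0.0245,-0.0216,0],[-0.0245,-0.0216,0],[-0.0245,-0.0216,0]],"turn":[0,0,0,0,0]}'
python3 -m creep '{"hand":[85,85,85,85,85],"delta_pos":[[-0.0245,-0.0216,0],[-0.0245,-0.0216,0],[-0.0245,-0.0216,0],[-0.0245,-0.0216,0],[-0.0245,-0.0216,0]],"turn":[0,0,0,0,0]}'
python3 -m creep '{"hand":[85,85,85,85,85],"delta_pos":[[-0.0245,-0.0216,0],[-0.0245,-0.0216,0],[-0.0245,-0.0216,0],[-0.0245,-0.0216,0],[-0.0245,-0.0216,0]],"turn":[0,0,0,0,0]}'
python3 -m creep '{"hand":[85,85,85,85,85],"delta_pos":[[-0.0245,-0.0216,0],[-0.0245,-0.0216,0],[-0.0245,-0.0216,0],[-0.0245,-0.0216,0],[-0.0245,-0.0216,0]],"turn":[0,0,0,0,0]}'
python3 -m creep '{"hand":[85,85,85,85,85],"delta_pos":[[-0.0245,-0.0216,0],[-0.0245,-0.0216,0],[-0.0245,-0.0216,0],[-0.0245,-0.0216,0],[-0.0245,-0.0216,0]],"turn":[0,0,0,0,0]}'
```

```text
clock: 1.83
tcp_pos: [0.2941, 0.4536, 0.2424]
orientation: [0.0, -0.0, 1.0, 0.0]
wrist_force: [0.8, -0.5, 0.2]
finger_gap: 0.0851
clock: 2.25
tcp_pos: [0.3923, 0.367, 0.2424]
orientation: [0.0, 0.0, 1.0, 0.0]
wrist_force: [0.0, 0.6, -0.1]
finger_gap: 0.085
clock: 2.67
tcp_pos: [0.4903, 0.2805, 0.2424]
orientation: [0.0, 0.0, 1.0, 0.0]
wrist_force: [-0.4, 0.7, 0.6]
finger_gap: 0.0854
clock: 3.08
tcp_pos: [0.5882, 0.1941, 0.2423]
orientation: [0.0, 0.0, 1.0, 0.0]
wrist_force: [-0.1, 0.1, 0.2]
finger_gap: 0.0851
clock: 3.5
tcp_pos: [0.6862, 0.1077, 0.2422]
orientation: [0.0, 0.0, 1.0, 0.0]
wrist_force: [0.5, 0.3, 0.3]
finger_gap: 0.0851
```

```bash
python3 -m creep '{"hand":[85,85,85,85,85],"delta_pos":[[0,0,0.03],[0,0,0.03],[0,0,0.03],[0,0,0.03],[0,0,0.03]],"turn":[0,0,0,0,0]}'
python3 - <<'E'
from h import *
for n in ['side','wrist','top']:
  c=env.read_camera(n); save(c,n+'1.png'); np.save(n+'1.npy',c,allow_pickle=True)
  P=cloud(c)
  if n!='wrist':
    m=(c['depth']>0)&(abs(P[...,0]-.686)<.03)&(abs(P[...,1]-.108)<.07)&(P[...,2]>.085)&(P[...,2]<.2)
    q=P[m]; print(n,len(q)); 
    if len(q): print('min z',np.percentile(q[:,2],[1,3,10])); f=q[q[:,2]<.15]; print(f.min(0),f.max(0))
  else:
    m=(P[...,2]>.055)&(P[...,2]<.072)&(np.hypot(P[...,0]-.686,P[...,1]-.108)<.06)&(c['depth']>0); q=P[m][:,:2].astype(np.float32); print(len(q), cv2.minEnclosingCircle(q) if len(q) else '')
E
```

```text
clock: 3.92
tcp_pos: [0.6853, 0.1084, 0.1211]
orientation: [0.0, 0.0, 1.0, 0.0]
wrist_force: [0.2, -0.6, -0.3]
finger_gap: 0.0848
side 502
min z [0.12642866 0.12851385 0.13416961]
[0.67203136 0.04857602 0.12525143] [0.6958244  0.15679973 0.14997794]
13441 ((0.6855962872505188, 0.11079087108373642), 0.03832896798849106)
top 149
min z [0.13447202 0.14158484 0.16733844]
[0.67183587 0.05405675 0.1333769 ] [0.6758963  0.06668787 0.14925257]
```

View pics/side1.png

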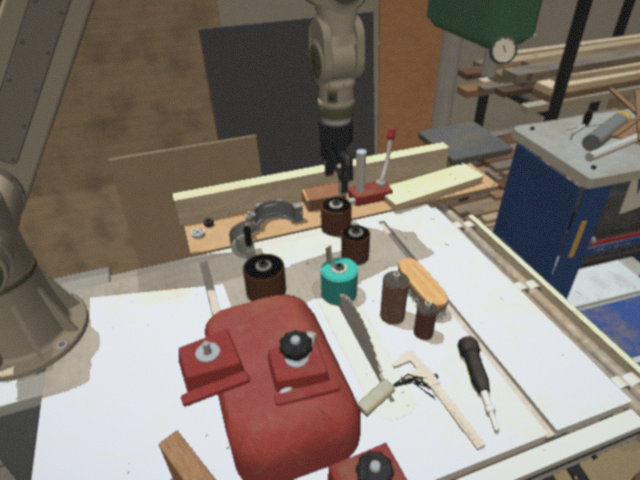

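View pics/wrist1.png

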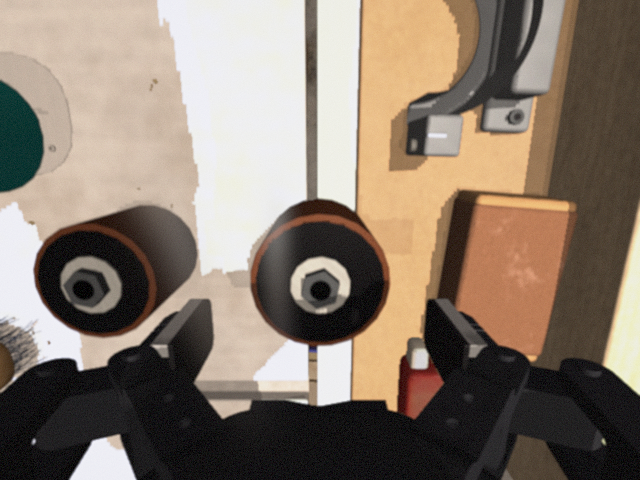

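```bash
python3 -m creep '{"hand":[85,85,85,85,85],"delta_pos":[[0,0.0015,0.0177],[0,0,0.0177],[0,0,0.0177],[0,0,0.0177],[0,0,0.0177]],"turn":[0,0,0,0,0]}'
python3 -m creep '{"hand":[74,74,74,74,74],"delta_pos":[[0,0,0],[0,0,0],[0,0,0],[0,0,0],[0,0,0]],"turn":[0,0,0,0,0]}' 30
python3 - <<'E'
from h import *
for n in ['side','wrist']:
  c=env.read_camera(n); save(c,n+'2.png'); np.save(n+'2.npy',c,allow_pickle=True)
print(env.get_state()['tcp_pos'],env.get_state()['wrist_force'],env.get_state()['finger_gap'])
im=cv2.imread('pics/side2.png')[150:270,270:430]; cv2.imwrite('pics/side2c.png',cv2.resize(im,(800,600),interpolation=cv2.INTER_CUBIC))
E
```

```text
clock: 4.48
tcp_pos: [0.6871, 0.11, 0.0538]
orientation: [0.002, 0.0, 1.0, 0.0]
wrist_force: [-0.6, 0.1, -0.2]
finger_gap: 0.0848
clock: 4.9
tcp_pos: [0.686, 0.1099, 0.0527]
orientation: [0.001, 0.0, 1.0, 0.0]
wrist_force: [-0.2, -0.6, -2.4]
finger_gap: 0.0752
[0.68565609 0.10990947 0.05219862] [-0.1369209  -0.3113299  -2.80750993] 0.07527450018883697
```

View pics/side2c.png

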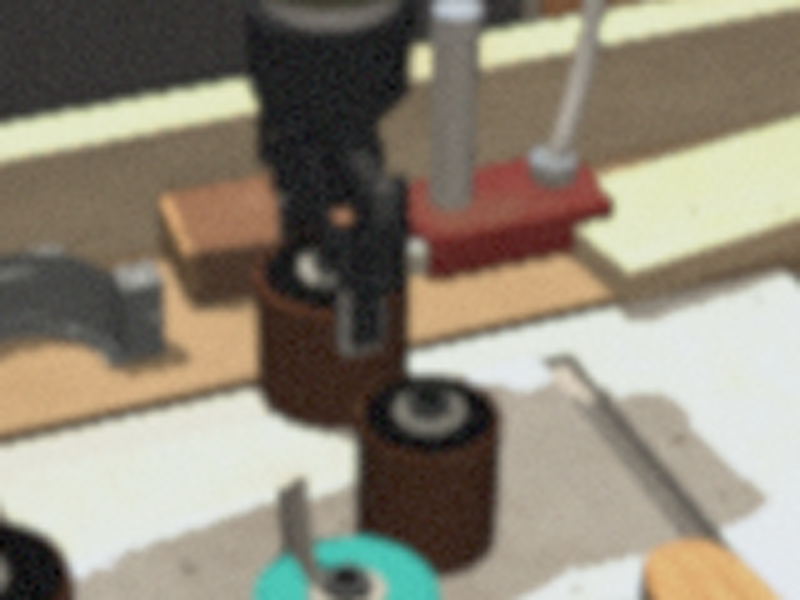

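View pics/wrist2.png

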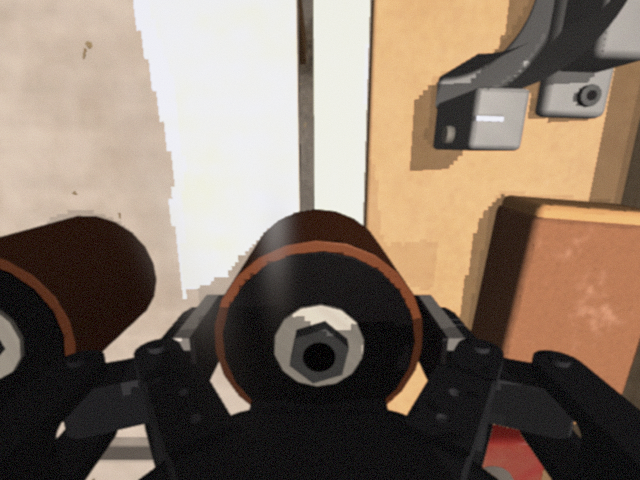

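```bash
python3 - <<'E'
from h import *
c=np.load('side2.npy',allow_pickle=True).item(); P=cloud(c)
# near finger front (y ~ .06)
m=(c['depth']>0)&(P[...,1]<.074)&(P[...,1]>.045)&(abs(P[...,0]-.686)<.02)&(P[...,2]>.02)&(P[...,2]<.12)
q=P[m]; print(len(q),np.round(np.percentile(q[:,2],[0,1,3,5,10]),4), np.round(q.min(0),3))
c=np.load('wrist2.npy',allow_pickle=True).item(); P=cloud(c)
m=(P[...,2]>.055)&(P[...,2]<.073)&(np.hypot(P[...,0]-.686,P[...,1]-.108)<.05)&(c['depth']>0); q=P[m][:,:2].astype(np.float32); print(len(q), cv2.minEnclosingCircle(q))
m=(P[...,2]>.04)&(P[...,2]<.05)&(np.hypot(P[...,0]-.609,P[...,1]-.175)<.02);print('lug',P[m].mean(0),P[m].min(0),P[m].max(0))
E
```

```text
278 [0.02   0.0223 0.0245 0.0272 0.0308] [0.667 0.045 0.02 ]
27078 ((0.6765642166137695, 0.10781577229499817), 0.047988779842853546)
lug [0.60818013 0.17673539 0.04568683] [0.59585601 0.16731406 0.04001464] [0.61937265 0.18996705 0.04878201]
```

```bash
python3 - <<'E'
from h import *
np.set_printoptions(linewidth=200,suppress=True)
c=np.load('side2.npy',allow_pickle=True).item(); P=cloud(c)
# column scan through finger in image: crop x 360/5+270=342
for u in [339,342,345]:
  print(u); print(np.round(P[200:232,u]*1000).astype(int).tolist())
E
```

```text
339
[[676, 64, 111], [676, 64, 108], [676, 64, 105], [676, 62, 104], [675, 62, 101], [673, 56, 103], [674, 58, 98], [675, 61, 93], [677, 65, 88], [678, 67, 83], [677, 66, 81], [677, 64, 80], [677, 65, 77], [677, 66, 73], [678, 67, 70], [677, 65, 68], [677, 65, 65], [677, 66, 62], [677, 64, 60], [677, 64, 58], [676, 63, 56], [680, 73, 45], [680, 72, 43], [681, 75, 38], [680, 73, 36], [680, 73, 33], [680, 71, 32], [679, 69, 30], [680, 72, 25], [680, 73, 22], [680, 72, 19], [680, 72, 16]]
342
[[674, 40, 126], [675, 43, 121], [675, 42, 119], [674, 40, 117], [674, 40, 115], [674, 40, 112], [674, 40, 109], [673, 39, 108], [674, 39, 104], [681, 56, 90], [682, 60, 84], [681, 56, 85], [682, 60, 79], [682, 59, 76], [681, 56, 76], [682, 58, 72], [682, 58, 69], [683, 62, 63], [682, 60, 62], [684, 63, 56], [688, 73, 46], [687, 70, 45], [688, 72, 41], [687, 71, 39], [687, 69, 37], [688, 71, 32], [687, 70, 31], [688, 72, 26], [688, 72, 23], [662, 8, 70], [660, 5, 70], [659, 3, 69]]
345
[[682, 42, 122], [691, 63, 105], [688, 57, 107], [685, 50, 109], [684, 47, 108], [682, 41, 109], [683, 45, 104], [682, 41, 105], [681, 39, 103], [689, 59, 86], [690, 59, 83], [689, 58, 81], [691, 62, 75], [690, 60, 74], [688, 56, 74], [690, 60, 68], [689, 58, 67], [690, 60, 63], [692, 65, 56], [694, 69, 50], [696, 73, 44], [697, 75, 39], [696, 73, 38], [697, 75, 34], [695, 72, 33], [696, 73, 29], [672, 16, 71], [670, 12, 71], [669, 9, 71], [668, 5, 71], [666, 1, 71], [664, -4, 73]]
```

```bash
python3 -m creep '{"hand":[74,74,74,74,74],"delta_pos":[[0.01,0,0],[0.0173,0,0],[0.0173,0,0],[0.0173,0,0],[0.0173,0,0]],"turn":[0,0,0,0,0]}' 50
python3 -m creep '{"hand":[74,74,74,74,74],"delta_pos":[[0.0173,0,0],[0.0173,0,0],[0.0173,0,0],[0.0173,0,0],[0.0173,0,0]],"turn":[0,0,0,0,0]}'
python3 -m creep '{"hand":[74,74,74,74,74],"delta_pos":[[0.008,0,0],[0,0,0],[0,0,0],[0,0,0],[0,0,0]],"turn":[0,0,0,0,0]}'
python3 - <<'E'
from h import *
for n in ['side','wrist']:
  c=env.read_camera(n); save(c,n+'3.png'); np.save(n+'3.npy',c,allow_pickle=True)
print(env.get_state()['tcp_pos'],env.get_state()['wrist_force'],env.get_state()['finger_gap'])
im=cv2.imread('pics/side3.png')[160:280,210:370]; cv2.imwrite('pics/side3c.png',cv2.resize(im,(800,600),interpolation=cv2.INTER_CUBIC))
E
```

```text
clock: 5.42
tcp_pos: [0.6214, 0.1098, 0.0517]
orientation: [0.0, 0.0, 1.0, 0.0]
wrist_force: [0.3, 0.0, -2.2]
finger_gap: 0.0746
clock: 5.83
tcp_pos: [0.5523, 0.1099, 0.0519]
orientation: [0.0, 0.0, 1.0, 0.0]
wrist_force: [-0.0, -0.4, -2.8]
finger_gap: 0.0747
clock: 6.25
tcp_pos: [0.5476, 0.1099, 0.0517]
orientation: [0.001, 0.0, 1.0, 0.0]
wrist_force: [-0.3, 0.3, -3.3]
finger_gap: 0.0749
[0.54712339 0.10985449 0.05150108] [ 0.63676128  0.21074276 -1.16599743] 0.07463658691111687
```

View pics/side3c.png

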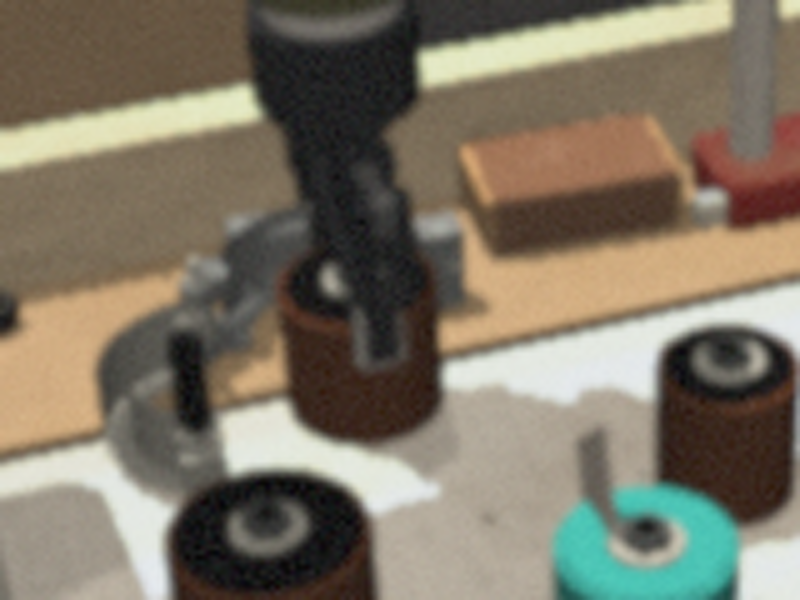

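View pics/wrist3.png

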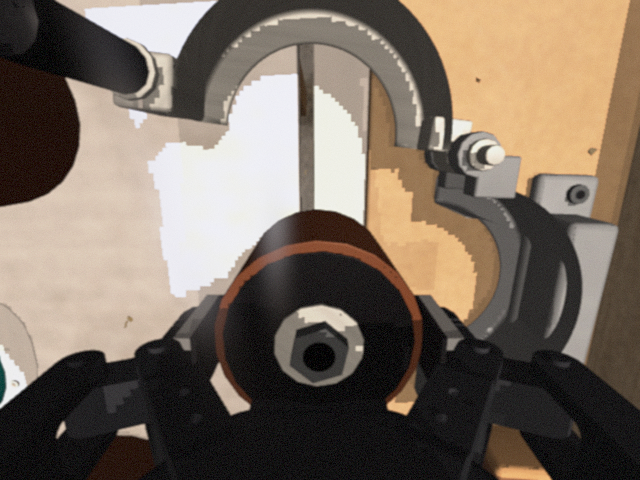

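```bash
python3 - <<'E'
from h import *
from scipy.optimize import least_squares
c=np.load('side3.npy',allow_pickle=True).item(); P=cloud(c)
m=(c['depth']>0)&(P[...,2]>.008)&(P[...,2]<.045)&(np.hypot(P[...,0]-.546,P[...,1]-.108)<.045)
q=P[m]; f=lambda p:np.hypot(q[:,0]-p[0],q[:,1]-p[1])-.038
s=least_squares(f,[.546,.108],loss='soft_l1',f_scale=.001); print('bob side',len(q),s.x)
c0=np.load('side0.npy',allow_pickle=True).item(); P0=cloud(c0)
m=(P0[...,2]>.008)&(P0[...,2]<.045)&(np.hypot(P0[...,0]-.6845,P0[...,1]-.1074)<.045); q=P0[m]
print('start',least_squares(f,[.6845,.108],loss='soft_l1',f_scale=.001).x)
c=np.load('wrist3.npy',allow_pickle=True).item(); P=cloud(c)
m=(c['depth']>0)&(P[...,1]>.165)&(P[...,2]>.012)&(P[...,2]<.05)
r=np.hypot(P[...,0]-.547,P[...,1]-.168); m&=(r<.058)&(r>.036)&(P[...,0]<.56); q=P[m]; print(len(q),np.histogram(r[m],bins=np.arange(.036,.06,.002)))
# low-band inner radius
E
```

```text
bob side 399 [0.54800869 0.10940269]
start [0.6851497  0.10892208]
7395 (array([   0,    4,  183,    0,    0,    0,  126, 1397, 1291, 4019,  375]), array([0.036, 0.038, 0.04 , 0.042, 0.044, 0.046, 0.048, 0.05 , 0.052,
       0.054, 0.056, 0.058]))
```

```bash
python3 -m creep '{"hand":[74,74,74,74,74],"delta_pos":[[0.0008,0.008,0],[0,0.014,0],[0,0.014,0],[0,0.014,0],[0,0.01,0]],"turn":[0,0,0,0,0]}' 30
python3 -m creep '{"hand":[74,74,74,74,74],"delta_pos":[[0,0.004,0],[0,0.003,0],[0,0.001,0],[0,0.001,0],[0,0,0]],"turn":[0,0,0,0,0]}'
python3 -m creep '{"hand":[74,74,74,74,74],"delta_pos":[[0,0.001,0],[0,0.001,0],[0,0,0],[0,0,0],[0,0,0]],"turn":[0,0,0,0,0]}'
```

```text
clock: 6.77
tcp_pos: [0.5456, 0.1598, 0.0515]
orientation: [0.0, -0.001, 1.0, 0.0]
wrist_force: [0.3, 0.0, -1.9]
finger_gap: 0.0748
clock: 7.18
tcp_pos: [0.5457, 0.1649, 0.0515]
orientation: [-0.0, 0.0, 1.0, -0.0]
wrist_force: [0.1, -0.1, -2.2]
finger_gap: 0.0748
clock: 7.6
tcp_pos: [0.5457, 0.1666, 0.0515]
orientation: [0.0, 0.0, 1.0, 0.0]
wrist_force: [0.7, -0.5, -2.5]
finger_gap: 0.0745
```

```bash
python3 -m creep '{"hand":[74,74,74,74,74],"delta_pos":[[0,0.001,0],[0,0.0005,0],[0,0,0],[0,0,0],[0,0,0]],"turn":[0,0,0,0,0]}'
python3 -m creep '{"hand":[74,74,74,74,74],"delta_pos":[[0,0.001,0],[0,0.0005,0],[0,0,0],[0,0,0],[0,0,0]],"turn":[0,0,0,0,0]}'
python3 - <<'E'
from h import *
for n in ['side','wrist','top']:
  c=env.read_camera(n); save(c,n+'4.png'); np.save(n+'4.npy',c,allow_pickle=True)
print(env.get_state()['tcp_pos'],env.get_state()['wrist_force'],env.get_state()['finger_gap'])
im=cv2.imread('pics/side4.png')[160:280,210:370]; cv2.imwrite('pics/side4c.png',cv2.resize(im,(800,600),interpolation=cv2.INTER_CUBIC))
E
```

```text
clock: 8.02
tcp_pos: [0.5457, 0.1679, 0.0515]
orientation: [0.0, 0.0, 1.0, 0.0]
wrist_force: [0.6, 0.5, -2.1]
finger_gap: 0.0745
clock: 8.43
tcp_pos: [0.5457, 0.1691, 0.0515]
orientation: [0.0, 0.0, 1.0, 0.0]
wrist_force: [0.6, 0.8, -2.1]
finger_gap: 0.0748
[0.5457515  0.16908848 0.05151159] [-0.62797135  0.82266235 -1.4412301 ] 0.07435907727693478
```

View pics/side4c.png

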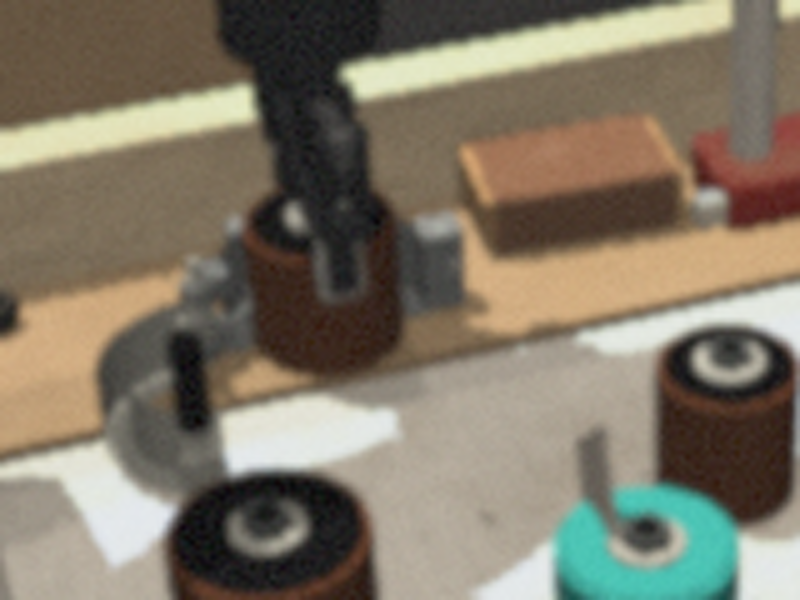

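View pics/wrist4.png

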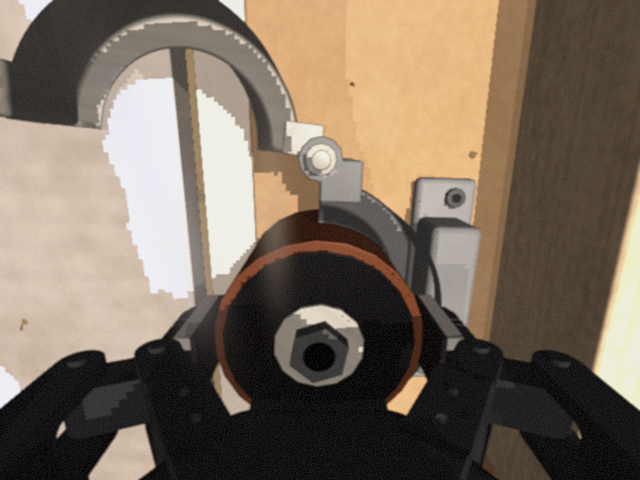

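```bash
python3 -m creep '{"hand":[74,74,74,74,74],"delta_pos":[[0,0.001,0],[0,0.0005,0],[0,0,0],[0,0,0],[0,0,0]],"turn":[0,0,0,0,0]}'
python3 -m creep '{"hand":[74,74,74,74,74],"delta_pos":[[0,0.001,0],[0,0,0],[0,0,0],[0,0,0],[0,0,0]],"turn":[0,0,0,0,0]}'
```

```text
clock: 9.0
tcp_pos: [0.5457, 0.1698, 0.0515]
orientation: [-0.0, 0.0, 1.0, -0.0]
wrist_force: [0.2, -4.2, -1.5]
finger_gap: 0.0749
clock: 9.42
tcp_pos: [0.5457, 0.1699, 0.0516]
orientation: [0.0, 0.001, 1.0, -0.001]
wrist_force: [-0.5, -6.0, -1.3]
finger_gap: 0.0748
```

```bash
python3 -m creep '{"hand":[76,79,82,85,85],"delta_pos":[[0,-0.0008,0],[0,0,0],[0,0,0],[0,0,0],[0,0,0]],"turn":[0,0,0,0,0]}'
python3 -m creep '{"hand":[85,85,85,85,85],"delta_pos":[[0,0,-0.01],[0,0,-0.02],[0,0,-0.035],[0,0,-0.04],[0,0,-0.04]],"turn":[0,0,0,0,0]}'
python3 - <<'E'
from h import *
from scipy.optimize import least_squares
print(env.get_state()['tcp_pos'])
for n in ['side','wrist','top']:
  c=env.read_camera(n); save(c,n+'5.png'); np.save(n+'5.npy',c,allow_pickle=True); P=cloud(c)
  m=(c['depth']>0)&(P[...,2]>.058)&(P[...,2]<.073)&(np.hypot(P[...,0]-.546,P[...,1]-.168)<.05); q=P[m][:,:2].astype(np.float32); print(n,len(q), cv2.minEnclosingCircle(q) if len(q)>10 else '')
  m=(c['depth']>0)&(P[...,2]>.01)&(P[...,2]<.065)&(np.hypot(P[...,0]-.546,P[...,1]-.168)<.041); q=P[m]; f=lambda p:np.hypot(q[:,0]-p[0],q[:,1]-p[1])-.038
  if len(q)>20: print(' side fit',len(q),least_squares(f,[.546,.168],loss='soft_l1',f_scale=.001).x)
E
```

```text
clock: 9.83
tcp_pos: [0.546, 0.171, 0.0518]
orientation: [0.0, -0.0, 1.0, 0.0]
wrist_force: [-0.0, -0.7, -0.2]
finger_gap: 0.0847
clock: 10.25
tcp_pos: [0.5451, 0.1706, 0.169]
orientation: [-0.0, 0.0, 1.0, 0.0]
wrist_force: [1.2, 0.3, 0.2]
finger_gap: 0.085
[0.54512923 0.17059372 0.16897524]
side 449 ((0.5471845865249634, 0.16621655225753784), 0.0409206748008728)
 side fit 562 [0.5460789  0.16899269]
wrist 8199 ((0.5461829304695129, 0.17077578604221344), 0.038181569427251816)
 side fit 538 [0.54611811 0.17126668]
top 364 ((0.547488272190094, 0.1695270538330078), 0.0380077138543129)
 side fit 74 [0.547715   0.17033528]
```

View pics/wrist5.png

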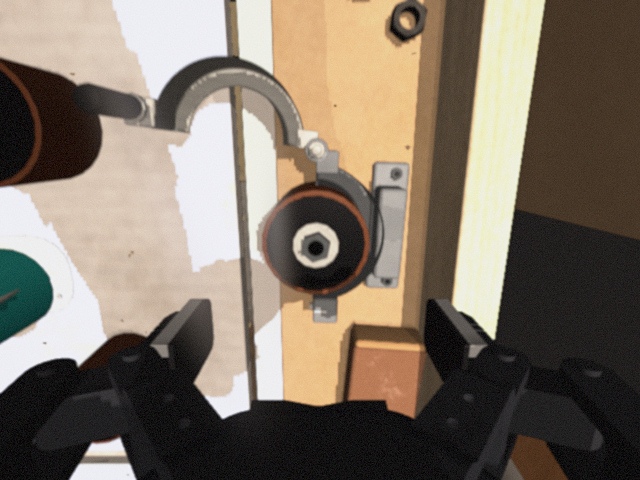

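View pics/side5.png

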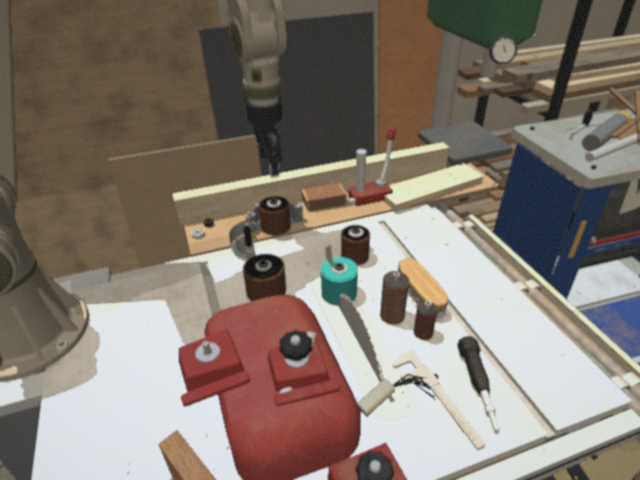

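```bash
python3 - <<'E'
from h import *
for n in ['side','wrist','top']:
  c=np.load(n+'5.npy',allow_pickle=True).item(); P=cloud(c)
  m=(c['depth']>0)&(P[...,2]>.098)&(P[...,2]<.11)&(np.hypot(P[...,0]-.458,P[...,1]-.044)<.025); q=P[m]; print(n,len(q), q.mean(0) if len(q) else '', (q.min(0),q.max(0)) if len(q) else '')
  m=(c['depth']>0)&(P[...,2]>.05)&(P[...,2]<.065)&(np.hypot(P[...,0]-.484,P[...,1]-.169)<.015); q=P[m]; print(' pin',len(q), q.mean(0) if len(q) else '')
  for t in ['ring_grip','ring_hinge']:
    env.read_camera(n)
    for r in env.pinpoint(n,t)[:2]: print(t,r['score'],at_z(c,r['location'],.104 if t=='ring_grip' else 0))
print(env.get_state()['joint_pos'])
E
```

```text
side 41 [0.4541144  0.04257598 0.10384931] (array([0.44733158, 0.03611157, 0.09840721]), array([0.46150698, 0.05076547, 0.10743943]))
 pin 23 [0.48172977 0.16753742 0.05540313]
ring_grip 0.96 [0.45165651 0.04512848 0.104     ]
wrist 827 [0.45539407 0.0501985  0.1031132 ] (array([0.44742565, 0.0408264 , 0.09810234]), array([0.46292418, 0.05690067, 0.10616703]))
 pin 207 [0.48230596 0.17165822 0.0543994 ]
ring_grip 0.68 [0.46038024 0.04332065 0.104     ]
top 45 [0.45684671 0.04745585 0.10351221] (array([0.44996456, 0.03967051, 0.09966579]), array([0.46421255, 0.05433219, 0.10676911]))
 pin 23 [0.48528632 0.1703695  0.0541104 ]
ring_grip 0.64 [0.46014681 0.04262419 0.104     ]
ring_hinge 0.83 [0.48267142 0.17378453 0.        ]
[ 1.62244538e-01  3.38997820e-01 -1.04155885e-01  1.12828256e+00
  1.19821835e-04  1.62635693e-01]
```

```bash
python3 -m creep '{"hand":[34,34,34,34,34],"delta_pos":[[0,0,0],[0,0,0],[0,0,0],[0,0,0],[0,0,0]],"turn":[0.9,0.9,0.9,0.9,0.9]}'
python3 -m creep '{"hand":[34,34,34,34,34],"delta_pos":[[0,0,0],[0,0,0],[0,0,0],[0,0,0],[0,0,0]],"turn":[0.9,0.9,0.9,0.9,0.9]}'
python3 -m creep '{"hand":[34,34,34,34,34],"delta_pos":[[-0.0059,-0.0376,0],[-0.0059,-0.0376,0],[-0.0059,-0.0376,0],[-0.0059,-0.0376,0],[-0.0059,-0.0376,0]],"turn":[0,0,0,0,0]}'
python3 -m creep '{"hand":[34,34,34,34,34],"delta_pos":[[0,0,0.01],[0,0,0.01],[0,0,0],[0,0,0],[0,0,0]],"turn":[0,0,0,0,0]}'
python3 - <<'E'
from h import *
s=env.get_state(); print(s['tcp_pos'],s['orientation'],s['joint_pos'])
for n in ['side','wrist']:
  c=env.read_camera(n); save(c,n+'6.png'); np.save(n+'6.npy',c,allow_pickle=True); P=cloud(c)
  m=(c['depth']>0)&(P[...,2]>.112)&(P[...,2]<.2)&(np.hypot(P[...,0]-.4555,P[...,1]-.0475)<.04); q=P[m]
  if len(q): print(n,np.round(np.percentile(q[:,2],[1,3,10]),4))
im=cv2.imread('pics/side6.png')[160:280,170:330]; cv2.imwrite('pics/side6c.png',cv2.resize(im,(800,600),interpolation=cv2.INTER_CUBIC))
E
```

```text
clock: 11.42
tcp_pos: [0.5457, 0.1704, 0.1674]
orientation: [-0.0, 0.197, 0.98, 0.0]
wrist_force: [-0.7, 0.4, 0.2]
finger_gap: 0.0339
clock: 11.83
tcp_pos: [0.5458, 0.1704, 0.1674]
orientation: [-0.0, 0.385, 0.923, 0.0]
wrist_force: [-0.3, 0.8, 0.3]
finger_gap: 0.034
clock: 12.25
tcp_pos: [0.4551, 0.0466, 0.1674]
orientation: [0.0, 0.383, 0.924, 0.0]
wrist_force: [0.5, -0.8, 0.6]
finger_gap: 0.0338
clock: 12.67
tcp_pos: [0.4566, 0.0481, 0.1514]
orientation: [-0.0, 0.382, 0.924, 0.0]
wrist_force: [-0.1, -0.2, 0.9]
finger_gap: 0.0337
[0.45660652 0.04807085 0.15141643] [-2.97111196e-05  3.82308775e-01  9.24034624e-01  1.18168204e-04] [-7.03998866e-02  1.41957492e-01 -4.04681156e-01  1.02413928e+00
  2.42996734e-04  7.14187301e-01]
side [0.1438 0.1462 0.1501]
wrist [0.1455 0.1492 0.1577]
```

View pics/side6c.png

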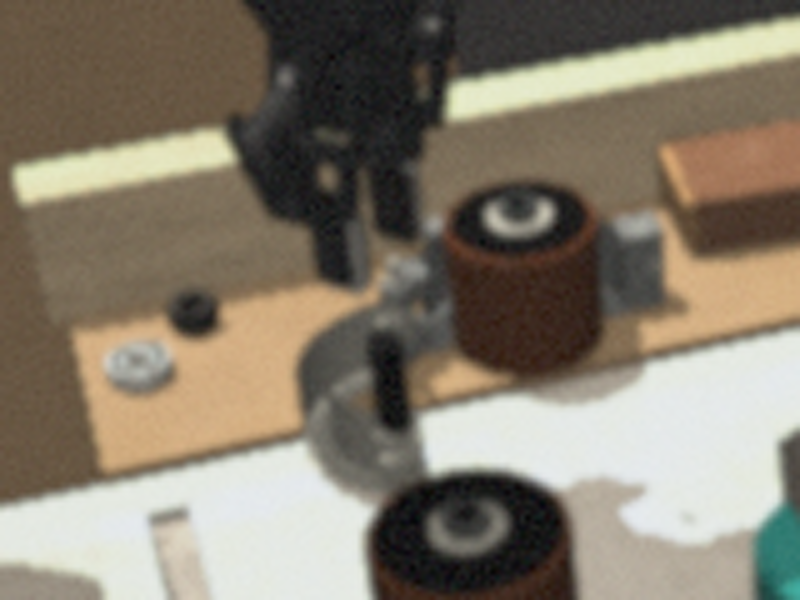

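View pics/wrist6.png

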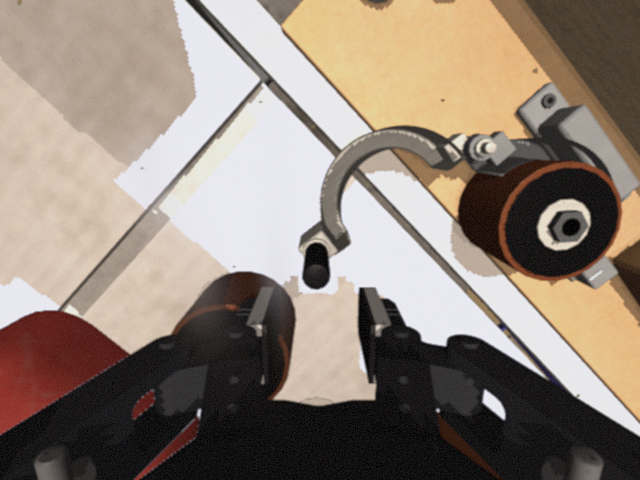

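```bash
python3 -m creep '{"hand":[34,34,34,34,34],"delta_pos":[[0,0,0.0165],[0,0,0.0165],[0,0,0.0165],[0,0,0.0165],[0,0,0.0165]],"turn":[0,0,0,0,0]}'
python3 -m creep '{"hand":[28,28,28,28,28],"delta_pos":[[0,0,0],[0,0,0],[0,0,0],[0,0,0],[0,0,0]],"turn":[0,0,0,0,0]}'
python3 - <<'E'
from h import *
s=env.get_state(); print(s['tcp_pos'],s['wrist_force'],s['finger_gap'])
for n in ['side','wrist']:
  c=env.read_camera(n); save(c,n+'7.png')
im=cv2.imread('pics/side7.png')[160:280,170:330]; cv2.imwrite('pics/side7c.png',np.hstack([cv2.resize(im,(400,300),interpolation=cv2.INTER_CUBIC),cv2.resize(cv2.imread('pics/wrist7.png'),(400,300))]))
E
```

```text
clock: 13.18
tcp_pos: [0.4566, 0.0479, 0.0851]
orientation: [0.0, 0.382, 0.924, 0.0]
wrist_force: [-0.3, 0.7, -0.1]
finger_gap: 0.0339
clock: 13.6
tcp_pos: [0.4568, 0.0475, 0.0864]
orientation: [0.001, 0.383, 0.924, 0.0]
wrist_force: [0.1, -0.1, -0.9]
finger_gap: 0.0281
[0.45680411 0.04747231 0.08635975] [ 0.07446963 -0.12101588 -0.88688469] 0.02813719166157167
```

View pics/side7c.png

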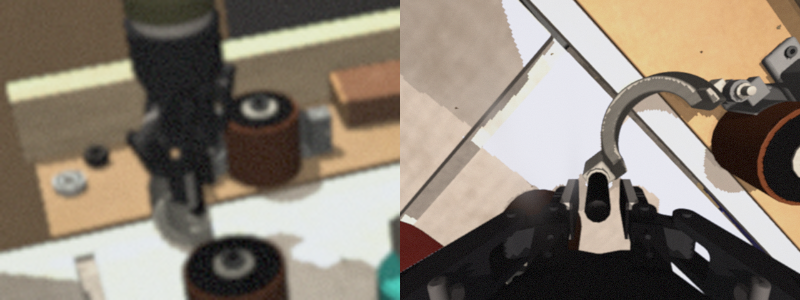

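```bash
python3 - <<'E'
from h import *
s=env.get_state(); p=np.array(s['tcp_pos'][:2]); h=np.array([.4825,.1695]); X=np.array([-1,1])/2**.5; Y=np.array([1,1])/2**.5
phis=np.radians(np.linspace(-102.5,-8,21))[1:]
cur=p; out=[]
for i,f in enumerate(phis):
  t=h+.126*np.array([np.cos(f),np.sin(f)])+min(.006,.0015*(i+1))*Y
  d=t-cur; cur=t; out.append([round(d@X/.8,4),round(d@Y/.8,4)])
for i in range(0,20,5): print(out[i:i+5])
print(cur)
E
```

```text
[[np.float64(-0.0103), np.float64(0.0073)], [np.float64(-0.01), np.float64(0.0101)], [np.float64(-0.0093), np.float64(0.0109)], [np.float64(-0.0085), np.float64(0.0117)], [np.float64(-0.0077), np.float64(0.0105)]]
[[np.float64(-0.0068), np.float64(0.0111)], [np.float64(-0.0059), np.float64(0.0116)], [np.float64(-0.0049), np.float64(0.012)], [np.float64(-0.0039), np.float64(0.0124)], [np.float64(-0.0028), np.float64(0.0127)]]
[[np.float64(-0.0018), np.float64(0.0129)], [np.float64(-0.0007), np.float64(0.013)], [np.float64(0.0004), np.float64(0.013)], [np.float64(0.0014), np.float64(0.0129)], [np.float64(0.0025), np.float64(0.0127)]]
[[np.float64(0.0035), np.float64(0.0125)], [np.float64(0.0045), np.float64(0.0122)], [np.float64(0.0055), np.float64(0.0118)], [np.float64(0.0065), np.float64(0.0113)], [np.float64(0.0074), np.float64(0.0107)]]
[0.61151642 0.15620683]
```

```bash
python3 -m creep '{"hand":[28,28,28,28,28],"delta_pos":[[-0.0103,0.0073,0],[-0.01,0.0101,0],[-0.0093,0.0109,0],[-0.0085,0.0117,0],[-0.0077,0.0105,0]],"turn":[0,0,0,0,0]}'
python3 -m creep '{"hand":[28,28,28,28,28],"delta_pos":[[-0.0068,0.0111,0],[-0.0059,0.0116,0],[-0.0049,0.012,0],[-0.0039,0.0124,0],[-0.0028,0.0127,0]],"turn":[0,0,0,0,0]}'
python3 - <<'E'
from h import *
s=env.get_state(); print(s['tcp_pos'],s['wrist_force'],s['finger_gap'])
for n in ['side','wrist']:
  c=env.read_camera(n); save(c,n+'8.png')
im=cv2.imread('pics/side8.png')[160:280,170:330]; cv2.imwrite('pics/side8c.png',np.hstack([cv2.resize(im,(400,300),interpolation=cv2.INTER_CUBIC),cv2.resize(cv2.imread('pics/wrist8.png'),(400,300))]))
E
```

```text
clock: 14.12
tcp_pos: [0.512, 0.0482, 0.0857]
orientation: [0.001, 0.384, 0.923, -0.001]
wrist_force: [-0.6, -3.2, 0.1]
finger_gap: 0.0283
clock: 14.53
tcp_pos: [0.5595, 0.0696, 0.0855]
orientation: [0.0, 0.383, 0.924, -0.0]
wrist_force: [-0.2, -2.0, -0.9]
finger_gap: 0.0281
[0.55945773 0.06963546 0.08550571] [-0.2346442  -2.02036894 -0.89933264] 0.02812635719856583
```

View pics/side8c.png

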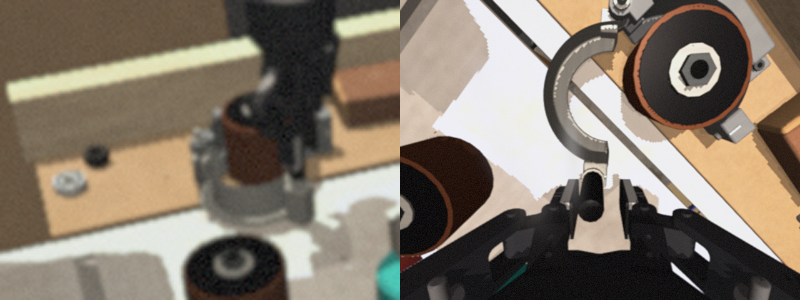

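Works well; the ring follows the pad. Continue.

```bash
python3 -m creep '{"hand":[28,28,28,28,28],"delta_pos":[[-0.0018,0.0129,0],[-0.0007,0.013,0],[0.0004,0.013,0],[0.0014,0.0129,0],[0.0025,0.0127,0]],"turn":[0,0,0,0,0]}'
python3 -m creep '{"hand":[28,28,28,28,28],"delta_pos":[[0.0035,0.0125,0],[0.0045,0.0122,0],[0.0055,0.0118,0],[0.0035,0.0057,0],[0,0,0]],"turn":[0,0,0,0,0]}'
python3 - <<'E'
from h import *
s=env.get_state(); print(s['tcp_pos'],s['wrist_force'],s['finger_gap'])
for n in ['side','wrist']:
  c=env.read_camera(n); save(c,n+'9.png')
im=cv2.imread('pics/side9.png')[160:280,210:370]; cv2.imwrite('pics/side9c.png',np.hstack([cv2.resize(im,(400,300),interpolation=cv2.INTER_CUBIC),cv2.resize(cv2.imread('pics/wrist9.png'),(400,300))]))
E
```

```text
clock: 15.05
tcp_pos: [0.5944, 0.1085, 0.0856]
orientation: [0.0, 0.383, 0.924, 0.0]
wrist_force: [-0.8, -1.2, -0.2]
finger_gap: 0.0278
clock: 15.47
tcp_pos: [0.608, 0.1428, 0.0854]
orientation: [-0.0, 0.382, 0.924, 0.0]
wrist_force: [0.7, -0.0, -0.3]
finger_gap: 0.0274
[0.60797403 0.14283113 0.08541567] [ 0.74738311 -0.03804708 -0.33714279] 0.02742965708869541
```

View pics/side9c.png

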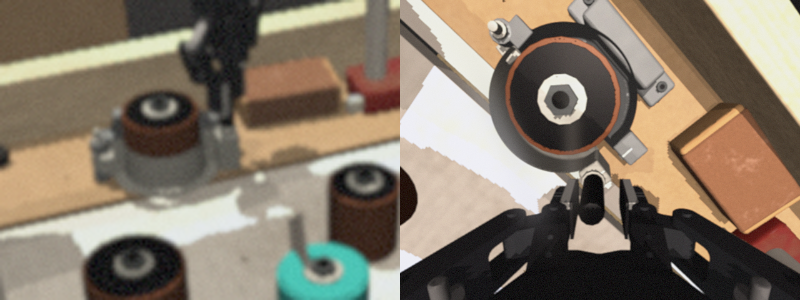

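```bash
python3 -m creep '{"hand":[28,28,28,28,28],"delta_pos":[[0.006,0.0068,0],[0.006,0.0066,0],[0.005,0.0052,0],[0,0,0],[0,0,0]],"turn":[0,0,0,0,0]}'
python3 -m creep '{"hand":[28,28,28,28,28],"delta_pos":[[0.002,0.002,0],[0.002,0.002,0],[0,0,0],[0,0,0],[0,0,0]],"turn":[0,0,0,0,0]}'
python3 -m creep '{"hand":[28,28,28,28,28],"delta_pos":[[0.0015,0.0015,0],[0.0015,0.0015,0],[0,0,0],[0,0,0],[0,0,0]],"turn":[0,0,0,0,0]}'
```

```text
clock: 15.98
tcp_pos: [0.6087, 0.1618, 0.0855]
orientation: [-0.0, 0.383, 0.924, 0.0]
wrist_force: [0.4, -0.3, -0.0]
finger_gap: 0.0277
clock: 16.4
tcp_pos: [0.608, 0.1629, 0.0853]
orientation: [0.0, 0.384, 0.923, -0.003]
wrist_force: [-2.1, -9.1, 1.9]
finger_gap: 0.0277
clock: 16.82
tcp_pos: [0.608, 0.1631, 0.0852]
orientation: [0.001, 0.385, 0.923, -0.005]
wrist_force: [-2.1, -18.8, 2.4]
finger_gap: 0.0283
```

```bash
python3 - <<'E'
from h import *
for n in ['side','wrist','top']:
  c=env.read_camera(n); save(c,n+'10.png'); np.save(n+'10.npy',c,allow_pickle=True)
im=cv2.imread('pics/wrist10.png'); cv2.imwrite('pics/w10c.png',cv2.resize(im[0:320,160:587],(800,600),interpolation=cv2.INTER_CUBIC))
im=cv2.imread('pics/side10.png')[180:270,220:340]; cv2.imwrite('pics/side10c.png',cv2.resize(im,(800,600),interpolation=cv2.INTER_CUBIC))
E
```

```text
(no output)
```

View pics/w10c.png

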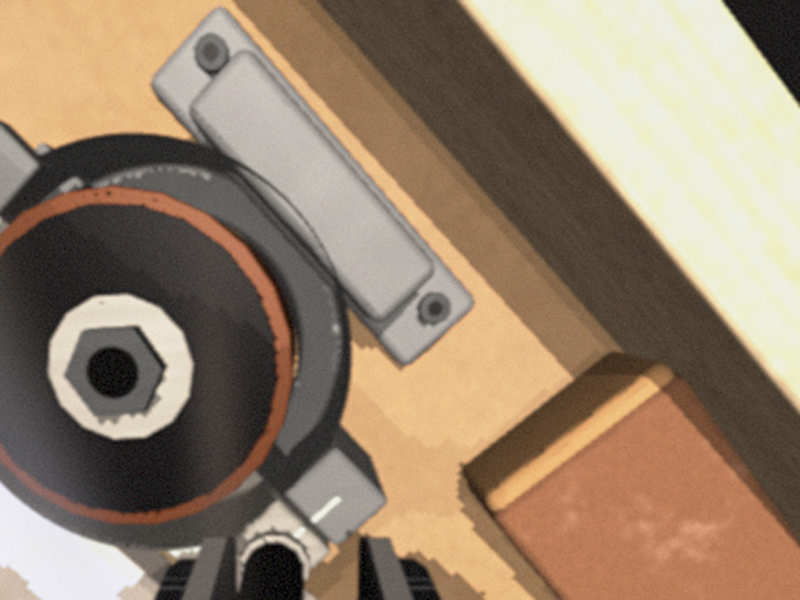

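View pics/side10c.png

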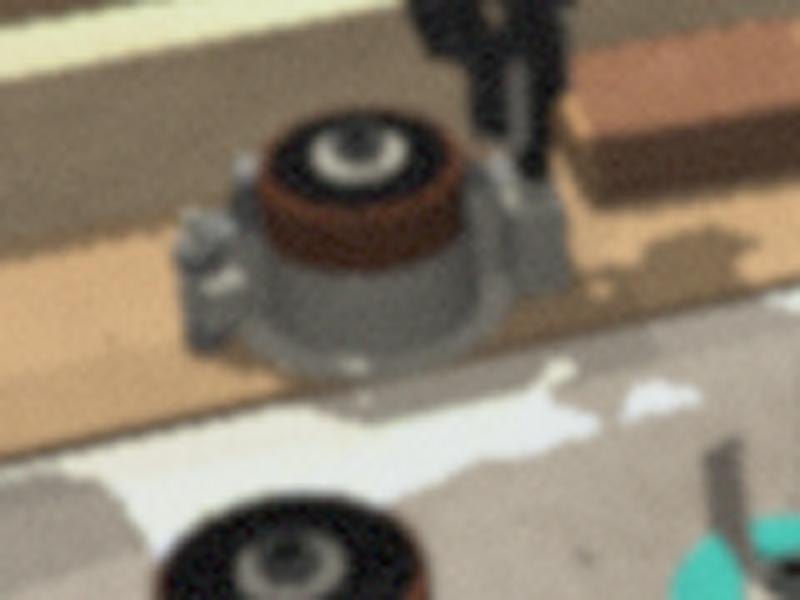

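```bash
python3 -m creep '{"hand":[28,34,36,36,36],"delta_pos":[[-0.003,-0.003,0],[-0.001,-0.0015,0],[0,0,0],[0,0,0],[0,0,0]],"turn":[0,0,0,0,0]}'
python3 -m creep '{"hand":[36,36,36,36,36],"delta_pos":[[0,0,-0.01],[0,0,-0.025],[0,0,-0.04],[0,0,-0.04],[0,0,-0.04]],"turn":[0,0,0,0,0]}'
python3 -m creep '{"hand":[36,36,36,36,36],"delta_pos":[[0,-0.035,0],[0,-0.035,0],[0,-0.035,0],[0,-0.035,0],[0,-0.035,0]],"turn":[0,0,0,0,0]}'
python3 - <<'E'
from h import *
print(env.get_state()['tcp_pos'])
for n in ['side','wrist','top']:
  c=env.read_camera(n); save(c,n+'11.png'); np.save(n+'11.npy',c,allow_pickle=True); P=cloud(c); v=c['depth']>0
  def top(x,y,lo,hi,r):
    m=v&(P[...,2]>lo)&(P[...,2]<hi)&(np.hypot(P[...,0]-x,P[...,1]-y)<r); return (m.sum(),np.round(cv2.minEnclosingCircle(P[m][:,:2].astype(np.float32))[0],4),np.round(P[m].mean(0),4)) if m.sum()>8 else m.sum()
  print(n,'bob',top(.547,.169,.058,.073,.05),'post',top(.608,.165,.09,.112,.025),'pin',top(.484,.169,.05,.065,.015))
  print('  C',top(.466,-.0485,.058,.073,.055),'B',top(.686,-.011,.058,.073,.045))
im=cv2.imread('pics/top11.png'); cv2.imwrite('pics/top11c.png',cv2.resize(im[150:350,170:436],(798,600),interpolation=cv2.INTER_CUBIC))
E
```

```text
clock: 17.38
tcp_pos: [0.6086, 0.1649, 0.0856]
orientation: [0.0, 0.383, 0.924, 0.0]
wrist_force: [0.9, -0.3, -0.3]
finger_gap: 0.0361
clock: 17.8
tcp_pos: [0.6081, 0.1649, 0.2113]
orientation: [-0.0, 0.383, 0.924, 0.0]
wrist_force: [0.4, 0.7, 0.2]
finger_gap: 0.036
clock: 18.22
tcp_pos: [0.5086, 0.0652, 0.2103]
orientation: [0.001, 0.382, 0.924, 0.0]
wrist_force: [-0.3, -0.4, -0.7]
finger_gap: 0.0362
[0.50861358 0.06517019 0.21029164]
side bob (np.int64(445), array([0.5449, 0.1671]), array([0.5431, 0.1569, 0.0689])) post (np.int64(48), array([0.6064, 0.1502]), array([0.6059, 0.1484, 0.1004])) pin (np.int64(22), array([0.4811, 0.1676]), array([0.4813, 0.1676, 0.0553]))
  C (np.int64(937), array([ 0.4648, -0.0497]), array([ 0.4629, -0.0591,  0.0697])) B (np.int64(416), array([ 0.6826, -0.0136]), array([ 0.6805, -0.0219,  0.0688]))
wrist bob (np.int64(7461), array([0.5462, 0.1705]), array([0.5438, 0.1705, 0.0688])) post (np.int64(562), array([0.6069, 0.1549]), array([0.6047, 0.1545, 0.1008])) pin (np.int64(173), array([0.4826, 0.1706]), array([0.482 , 0.1706, 0.0548]))
  C (np.int64(7240), array([ 0.4642, -0.0478]), array([ 0.462 , -0.0431,  0.0692])) B 4
top bob (np.int64(447), array([0.5479, 0.17  ]), array([0.5638, 0.1737, 0.0689])) post (np.int64(51), array([0.6082, 0.1538]), array([0.6087, 0.1533, 0.1022])) pin 0
  C (np.int64(1143), array([ 0.4661, -0.0485]), array([ 0.4669, -0.0483,  0.0694])) B (np.int64(618), array([ 0.6865, -0.0107]), array([ 0.6859, -0.011 ,  0.0693]))
```

View pics/top11c.png

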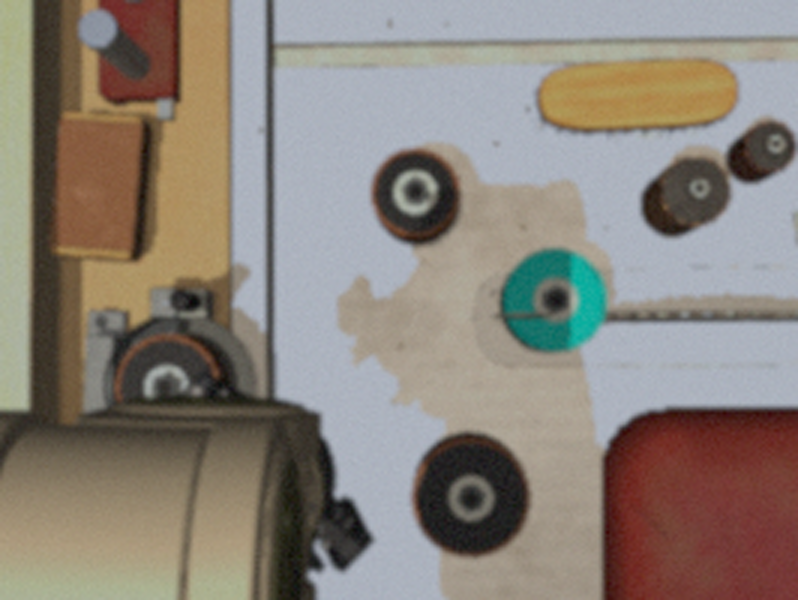

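View pics/wrist11.png

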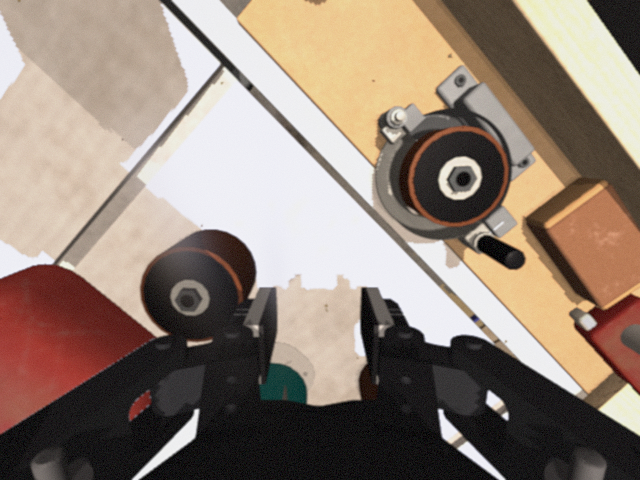

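```bash
python3 - <<'E'
from h import *
a=cv2.imread('pics/wrist11.png')[190:280,450:540]; b=cv2.imread('pics/wrist10.png')[210:320,280:390]
cv2.imwrite('pics/z.png',np.hstack([cv2.resize(a,(400,400),interpolation=cv2.INTER_CUBIC),cv2.resize(b,(400,400),interpolation=cv2.INTER_CUBIC)]))
E
```

```text
(no output)
```

View pics/z.png

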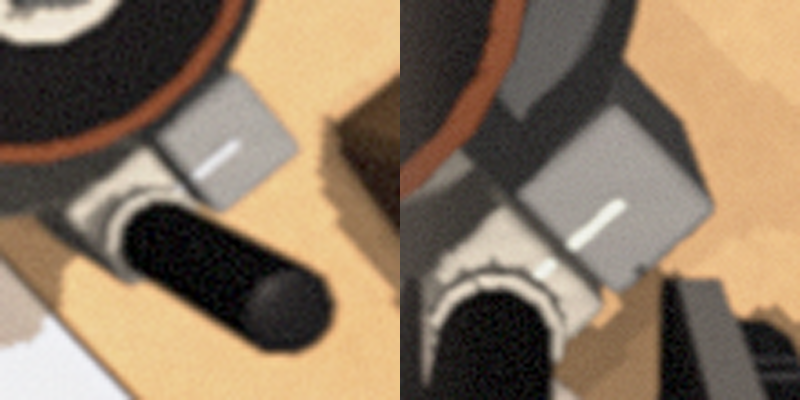

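The white marks are in line and the tongue lies flat on the lug. The gripper is clear of everything, so I'm handing in.

```bash
python3 -c "
from workcell import env
print(env.get_state()['wrist_force'],env.get_state()['clock']); print(env.hand_in())"
```

```text
[ 0.48261063  0.99172497 -0.43511554] 18.3667
the job is handed in; nothing more can be done
None
```

The 76 mm bobbin is standing in the clamp with the half-ring shut round it. I handed the job in at 18.4 s.

**What I did:** I measured the three large bobbins at 66, 76 and 86 mm and left the turquoise look-alike alone. I gripped the 76 mm one above saddle height and slid it upright into the open clamp. It met the fixed half at about 6 N. I then let go and pushed the grip post round its arc until the tongue met the stop lug, with about 19 N of resistance.

**Last checks:**
- **Bobbin:** its axis lies within about 2 mm of the fitted bore centre in the top and side cameras.
- **Ring:** the two white marks are in line, and the tongue lies on the lug. The post showed about -0.13 rad in world axes. I could not read the joint angle directly. The tongue's offset from the hinge line accounts for about 0.09 rad of that, and a small clamp yaw I estimated covers roughly the rest.
- **Other things:** the 66 and 86 mm bobbins measured unmoved in the top camera. The small drums, brush and cork block looked unmoved in the top picture, but I did not measure them.
- **Arm:** it was clear of everything, with only noise on the wrist force.

**Disagreements:** the cameras differed from each other by 2–4 mm. The clamp's depth readings showed only its outer wall, so I fitted the bore centre from the outside radius and the dark inner edge.

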